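# Pin a bracket into line on a sloped weld jig

### The arm

A 6-joint arm with a two-finger parallel gripper is mounted at the origin on the work surface. World frame = base frame: x ahead of the robot, y to its left, z up, the work surface at z = 0. Lengths are in m, angles in degrees, forces in N, time in s.
With the tool pointing down it reaches from about 0.4 to 0.825 m from the base axis. Payload 7 kg.
Tool frame: the origin (TCP) lies between the finger pads; the fingertips stand 14 mm ahead of it and the grasp point (between the pads) lies 5 mm behind it (r.tips_ahead is the distance from the TCP to the fingertips, in m); z points along the fingers, y is the direction in which the jaws open and shut (so a half turn about z gives the same grasp; the last joint's range is limited). The gripper opens to 88 mm and grips with 3 to 60 N. Pads are 19 mm wide; open, the fingers measure 130 mm over their backs; the gripper's body (78 mm by 193 mm) begins 47 mm behind the grasp point.
Start: joints at [-57.92, 20.546, 0.682, 0, -70.136, -16.507], TCP at [0.181, -0.65, 0.241] pointing down, gripper open.
Joint ranges: [-176.03, 176.03], [-82.01, 121.73], [-58.28, 71.71], [-173.87, 95.51], [-174.79, -0.11], [-173.66, 173.66]. Speed limits (degrees/s): [136.94, 136.94, 172.46, 180, 180, 180].

### API

Orientations are given as [roll, pitch, yaw] about the fixed x, y, z axes, in that order (R = Rz(yaw) Ry(pitch) Rx(roll)).
In Python, from plant import r gives the robot as it stands.
- The arm moves only by the tool apply_moves, never from a script. Its arguments are lists of equal length, an entry for each row: "slide": the shift along the tool's x, y, z as a fraction of full scale, a list of three; "turn": the turn, a rotation vector about the tool's x, y, z as a fraction of full scale, a list of three; "jaw": the closure, from 0 (fully open) to 1 (shut). In form: {"slide": [[dx, dy, dz], ...], "turn": [[wx, wy, wz], ...], "jaw": [jaw, ...]}. A call has 1 to 8 rows; each row shifts and turns the commanded pose from where the row before left it, along the tool's axes as they then stand; what a row does not reach is not made up. Full scale, the value 1, is 0.1 m for a shift and 1.5 rad for a turn. A row lasts 1/10 s, in which the tool goes at most 50 mm and 8.59 degrees, less where a joint would pass 70% of its speed; a pose out of reach is approached as far as the arm can. A call with a number of a shift or a turn outside -1 to 1 is refused whole. A call with a gripper value outside its range is refused whole. The fingers move at their own pace and stop on an object; "newtons" is the grip in N (left out, the last holds). Time passes only in rows, so rows that do not move let the fingers close. It gives the time, the measured TCP pose, the force and the opening at its end, in the units of the state.
- r.get_state(): the state, without advancing time (a new reading comes with each control period).
- r.capture(name): name is "side" or "top" or "wrist"; returns a dict with "pixels" (480x640x3 uint8, blue, green, red), "depth" (480x640 float32, m along the optical axis (not along the pixel's ray), 0 where there is no reading), "fx", "fy", "cx", "cy" (pixels), "rvec" (rotation vector, rad) and "tvec" (3), from world to camera coordinates, as OpenCV has them. Camera axes: x right, y down, z forward; pixel columns grow to the right and rows downward; lengths in m; the calibration is good to about 2 mm. A picture is of the moment at which its call begins.
- r.close_job(): hands the job in, once; it reports no verdict.
The state is a dict: "time_s": time; "joints": joint angles; "qd": joint speeds; "joint_torque": joint torques, N m; "tcp_pos": TCP position; "eef_rot": TCP orientation; "contact_force": force on the tool from outside, world axes, zero at the start; "moment": the same for the moment, N m; "gripper_width": finger opening in m.
Only numpy, scipy, OpenCV 4.12 (cv2) and the standard library are available. Lean on these libraries where they do the work, as an engineer would, in place of code of your own. Each camera call takes 0.05 s, during which the arm holds its last target.

### The job

The aluminium bracket on the sloped welding jig has sagged, so its open hole no longer lines up with the hole in the jig face. Take the tapered drift pin (round handle, not the T-handled straight pin) from the stand and drive it square to the sloped face through both holes until its collar sits fully down on the bracket, so that the holes are pulled into line. Then leave the pin in place, swing the jig's hold-down arm fully down over the bracket, and leave the other pin and the things lying about where they are.

Things in the scene. Friction and masses are not known exactly. Their poses are not given: they have to be found in the camera images.
- face: Fixed grey steel jig face, plate 12 mm thick, sloping 28 deg. Origin: centre of its 22.5 mm round through hole, in the upper surface, 128 mm above the table. x points up the slope, y level, z square out of the face. It spans x -50..80, y -200..50 mm. Clear space below for the pin (72 mm comes through).
- bracket (a joint): Flat aluminium bracket on the face, 52 x 200 x 8 mm, bent ear 42 mm high at its pivot end. Turns in the face's plane about a bolt at x 0, y -140 mm of face. rad: 0 when its hole is over the face's hole; positive = hole sagged down the slope by 140 mm x value. Starts 0.036 to 0.06, range +-0.08; bolt friction holds it (5 N at the hole moves it).
- bracket_hole (a point): Centre of the bracket's open 22.5 mm hole, in the bracket's upper surface, 8 mm above the face; moves with the bracket. Axes parallel to face when the bracket is in line.
- drift_grip (a point): Middle of the round handle (26 mm dia, 55 mm long) of the loose steel drift pin: 143 mm long, 0.3 kg, z from tip to handle. Collar 36 mm dia, 8 mm thick, underside 35.5 mm below this point; then 25 mm of 21 mm shank, then a 55 mm taper to a 7 mm tip, 115.5 mm below this point. Starts upright in either stand hole, collar on the stand's top.
- drift_collar (a point): Centre of the underside of the drift pin's collar, z up along the handle. When the pin is fully home in bracket and jig this is 8 mm above the origin of face, along its z.
- drift: The same drift pin; origin at its tip, z towards the handle.
- stand: Fixed grey pin stand, 80 mm (x) by 210 mm (y), top 105 mm above the table, open at the sides; two holes 25 mm in diameter at y = +55 and -55 mm. Origin: centre of its underside.
- tpin_mid (a point): The other pin, to be left in the stand: a straight 18 mm shank, collar, and a T-handle (76 mm long, 16 mm thick crossbar along its x, bar axis 122 mm above its lower end, 42 mm above the stand's top). Point on its axis 65 mm above its lower end.
- holddown (a joint): Hold-down arm on the jig, hinge parallel to y of face. rad: 0 = fully down, parallel to the face, pointing down the slope (-x) with its rubber foot on the bracket; grows as it lifts, 1.57 = straight out of the face. Starts 1.35 to 1.7 and stays where left (3 N at the grip moves it).
- holddown_hinge (a point): Point on the hinge axis of the arm, in the arm's middle: at x 58, y -75, z 30 mm of face. The arm is a steel bar 18 mm wide (along y) and 12 mm thick.
- holddown_grip (a point): Middle of the black grip at the arm's end, 91 mm from the hinge axis; grip 34 mm long, 22 mm wide (along y of the face), 16 mm thick. Its x points from grip to hinge; its z is the outer side when the arm is down.
- hammer: Bystander: the hammer, lying loose on the table; leave it alone.
- wrench: Bystander: the wrench, lying loose on the table; leave it alone.
- angle: Bystander: the piece of angle iron, lying loose on the table; leave it alone.
- spray: Bystander: yellow spray can, 54 mm diameter, 170 mm tall, standing loose on the table; leave it alone.
- tube: Bystander: the tube offcut, lying loose on the table; leave it alone.
- magnet: Bystander: the welding magnet, lying loose on the table; leave it alone.
Mind the look-alikes: they are no part of the job. What is shaped like the drift but pink or red is not meant.

How it is judged (in metres and radians):
On the way, in this order (a step that is already met when the one before it is completed fails the run):
1. the drift pin is fully home through both holes, square to the face, and the bracket's hole is in line, with the hold-down arm still up (z of drift_collar in the frame of face between 0.004 and 0.012 m and x of drift_collar in the frame of face between -0.004 and 0.004 m and y of drift_collar in the frame of face between -0.004 and 0.004 m and angle between the z axis of drift_collar and the z axis of face, either way round below 0.08 rad and value of joint bracket between -0.018 and 0.018 rad and value of joint holddown above 0.6 rad), for 0.2 s.
2. the hold-down arm is fully down (value of joint holddown below 0.08 rad), for 0.2 s.
At the end, for the whole second after the job is handed in: Drift pin at rest in both holes, collar underside 4-12 mm above the face, within 4 mm of the hole axis and 0.08 rad of square; bracket within 0.018 rad of in line; hold-down arm within 0.08 rad of fully down; T-pin within 20 mm and bystanders within 30 mm of their starts (z of drift_collar in the frame of face between 0.004 and 0.012 m and x of drift_collar in the frame of face between -0.004 and 0.004 m and y of drift_collar in the frame of face between -0.004 and 0.004 m and angle between the z axis of drift_collar and the z axis of face, either way round below 0.08 rad and value of joint bracket between -0.018 and 0.018 rad and value of joint holddown below 0.08 rad and linear speed of drift below 0.03 m/s and angular speed of drift below 0.3 rad/s); the robot touches nothing.
It fails at once if the T-handled pin is moved more than 20 mm (distance of tpin_mid from where it was at the start of the episode above 0.02 m).
It fails at once if a thing lying loose on the table is moved more than 30 mm (distance of any of hammer, wrench, angle, spray, tube, magnet from where it was at the start of the episode above 0.03 m).
It also fails if it takes over 58 s, if anything falls off the work surface, if the arm or the gripper's body presses on something with over 40 N, if the wrist force passes 120 N, or if a joint passes its speed limit or range.

## Working session

There is one attempt and no reset: what is moved stays moved. The work goes in short steps, Python scripts to look and compute and a tool call to move; the robot and the scene stay as the last step left them, time stands still between calls to the robot, and variables do not carry over. Pictures are saved under pics/ and viewed, and the job is handed in when it is done.

Besides the shell and the picture viewer there is one more tool, called as name(argument=value, ...), one argument or row to a line, values as JSON. apply_moves: Moves the arm, as the interface text tells. Shift numbers are shares of 0.1 m and turn numbers shares of 1.5 rad, none past 1 either way. Its arguments: {"type":"object","properties":{"slide":{"type":"array"},"turn":{"type":"array"},"jaw":{"type":"array"},"newtons":{"type":"number"}},"required":["slide","turn","jaw"]}

```bash
ls; mkdir -p pics
python3 - <<'E'
from plant import r
import cv2, numpy as np
print(r.get_state())
for n in ("side","top","wrist"):
    c=r.capture(n); cv2.imwrite(f"pics/{n}0.png",c["pixels"]); np.savez(f"pics/{n}0.npz",**c)
    R=cv2.Rodrigues(np.array(c["rvec"],float))[0]; print(n,c["fx"],c["cx"],c["cy"],(-R.T@np.array(c["tvec"]).reshape(3)).round(3),R[2].round(3))
E
```

```text
pics
{'time_s': 0.0, 'joints': array([-5.79206744e+01,  2.05912652e+01,  6.33107277e-01, -1.98938434e-02,
       -7.01354659e+01, -1.65066912e+01]), 'qd': array([-0.04521869,  0.01886874, -0.01219224, -0.02481441, -0.01364082,
       -0.05543804]), 'joint_torque': array([-5.36384887e-04, -5.82721031e+01,  2.93068510e+01,  6.99753553e+00,
        6.93037538e-03, -1.14324419e-04]), 'tcp_pos': array([ 0.18105526, -0.64977655,  0.23962023]), 'eef_rot': array([ 1.79904921e+02, -8.67297986e-03, -1.64434134e+02]), 'contact_force': array([-0.36266893, -0.82135893,  0.06718947]), 'moment': array([-0.02679262,  0.00047715, -0.0536449 ]), 'gripper_width': 0.08745278094249037}
side 492.5948310228977 321.2367656918453 239.9190647766592 [0.393 0.969 0.861] [ 0.091 -0.805 -0.586]
top 460.28772304098595 321.22565733801946 237.55383182652164 [ 0.403 -0.017  1.116] [ 0.115  0.01  -0.993]
wrist 344.34491984848995 319.73652288814765 245.68146896111944 [ 0.107 -0.67   0.384] [ 0.276  0.079 -0.958]
```

View pics/side0.png

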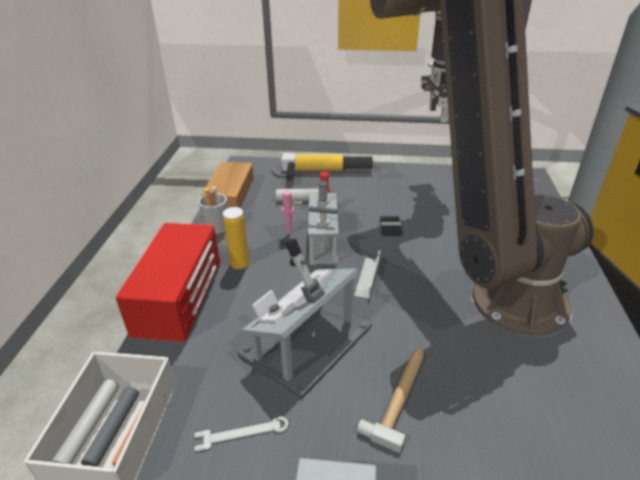

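View pics/top0.png

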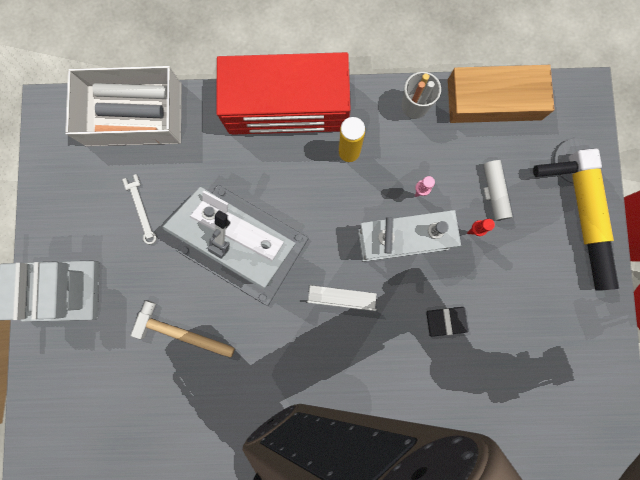

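View pics/wrist0.png

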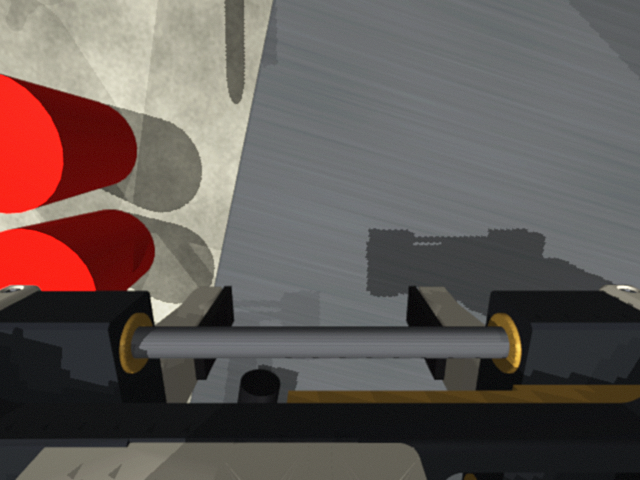

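```bash
cat > h.py <<'E'
import numpy as np, cv2
def load(p): return dict(np.load(p))
def cam(c):
    R=cv2.Rodrigues(np.array(c["rvec"],float))[0]; t=np.array(c["tvec"],float).reshape(3); return R,t
def cloud(c):
    R,t=cam(c); v,u=np.mgrid[0:480,0:640]; d=c["depth"]
    P=np.stack([(u-c["cx"])/c["fx"]*d,(v-c["cy"])/c["fy"]*d,d],-1)
    return (P-t)@R
def ray(c,u,v,z):
    R,t=cam(c); o=-R.T@t; d=R.T@np.array([(u-c["cx"])/c["fx"],(v-c["cy"])/c["fy"],1]); return o+d*(z-o[2])/d[2]
def proj(c,P):
    R,t=cam(c); q=R@np.asarray(P,float)+t; return (q[0]/q[2]*c["fx"]+c["cx"],q[1]/q[2]*c["fy"]+c["cy"])
E
python3 - <<'E'
from h import *
c=load("pics/top0.npz"); X=cloud(c)
im=c["pixels"]
def crop(c,u0,u1,v0,v1,s,n): cv2.imwrite(n,cv2.resize(c["pixels"][v0:v1,u0:u1],None,fx=s,fy=s,interpolation=cv2.INTER_CUBIC))
crop(c,150,310,175,315,5,"pics/jig_top.png"); crop(c,330,500,165,270,4,"pics/stand_top.png")
s=load("pics/side0.npz"); crop(s,230,390,150,400,2.4,"pics/side_crop.png")
for n,(u,v) in dict(drift=(438,229),bar=(388,236),standr=(455,240),standmid=(415,250),face=(210,255),face2=(285,262),brk=(245,232),table=(300,320),hole=(266,243),pink=(426,184),red=(488,225)).items():
    print(n,X[v,u].round(4))
# stand plane
z=X[...,2]; roi=np.zeros(z.shape,bool); roi[200:270,350:465]=1
m=roi&(abs(z-.105)<.004); pts=X[m]; 
(cx,cy),(w,h),a=cv2.minAreaRect(pts[:,:2].astype(np.float32)*1000); print("stand",cx,cy,w,h,a,np.median(pts[:,2]))
m=np.zeros(z.shape,bool); m[215:245,425:455]=1; m&=(z>.155)&(z<.19); p=X[m]; print("drift top",p[:,:2].min(0),p[:,:2].max(0),np.median(p[:,2]),len(p))
E
```

```text
drift [ 0.5237 -0.25    0.1688]
bar [ 0.5137 -0.1482  0.1539]
standr [ 0.5066 -0.3022  0.103 ]
standmid [ 0.487  -0.2133  0.1018]
face [0.4834 0.2251 0.1607]
face2 [0.4743 0.0824 0.0091]
brk [0.5334 0.1564 0.1334]
table [0.3351 0.0497 0.0008]
hole [0.509  0.1123 0.1263]
pink [ 0.6262 -0.237   0.1389]
red [ 0.5328 -0.3634  0.141 ]
stand 522.8636474609375 -205.19448852539062 80.42095947265625 211.10540771484375 6.318796634674072 0.1052906534514029
drift top [ 0.51578356 -0.27147311] [ 0.54072407 -0.24564373] 0.16795082239106712 140
```

View pics/jig_top.png

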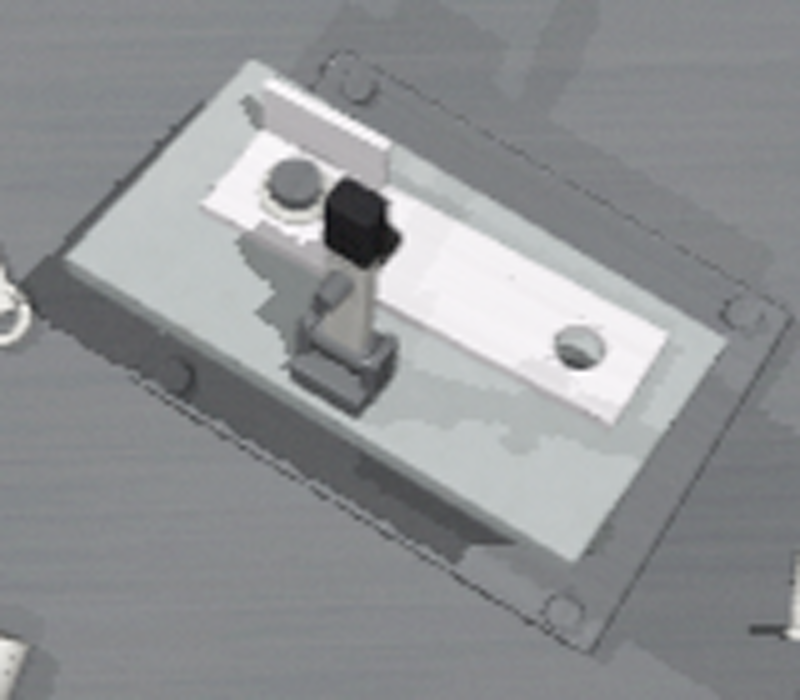

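View pics/stand_top.png

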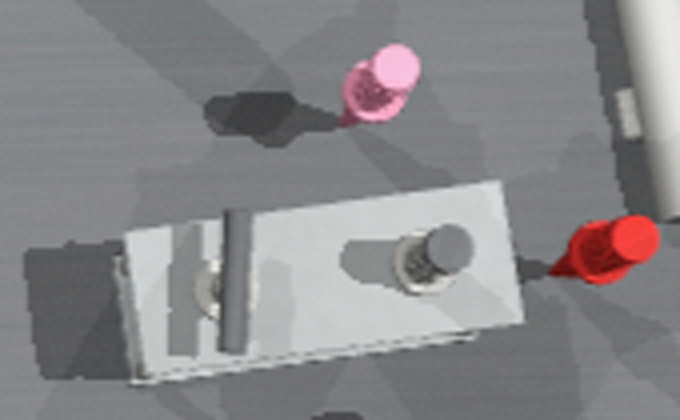

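View pics/side_crop.png

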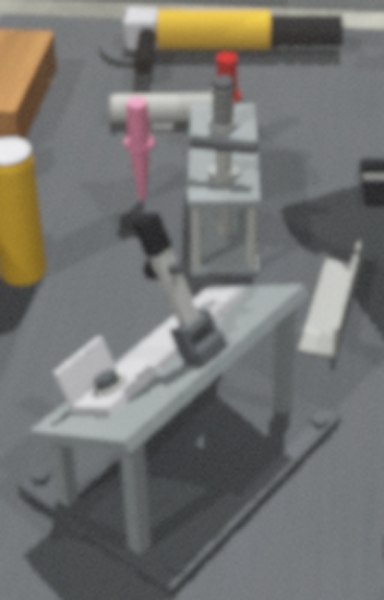

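```bash
cat > face.py <<'E'
from h import *
def fit(c, uv_poly):
    X=cloud(c); m=np.zeros((480,640),np.uint8); cv2.fillPoly(m,[np.array(uv_poly,np.int32)],1)
    P=X[(m>0)&(c["depth"]>0)]
    best=None; rng=np.random.default_rng(0)
    for _ in range(500):
        a=P[rng.choice(len(P),3,False)]; n=np.cross(a[1]-a[0],a[2]-a[0]); l=np.linalg.norm(n)
        if l<1e-5: continue
        n/=l; k=abs((P-a[0])@n)<.002
        if best is None or k.sum()>best.sum(): best=k
    Q=P[best]; o=Q.mean(0); n=np.linalg.svd(Q-o)[2][2]; n*=np.sign(n[2]); return o,n,best.sum()
if __name__=="__main__":
    c=load("pics/top0.npz")
    # crop polys (px*5): grey face lower part 
    g=lambda p:[(150+x/5,175+y/5) for x,y in p]
    for nm,poly in dict(face=g([(420,340),(600,430),(640,420),(700,350),(575,545),(380,440)]),
                     br=g([(400,220),(640,340),(600,400),(400,300)])).items():
        o,n,k=fit(c,poly); print(nm,o.round(4),n.round(4),k,"tilt",np.degrees(np.arccos(n[2])).round(2),"az",np.degrees(np.arctan2(n[1],n[0])).round(2))
    s=load("pics/side0.npz"); gs=lambda p:[(230+x/2.4,150+y/2.4) for x,y in p]
    o,n,k=fit(s,gs([(60,428),(130,440),(290,295),(250,290),(220,340),(180,370),(120,410)])); print("side",o.round(4),n.round(4),k,np.degrees(np.arccos(n[2])).round(2),np.degrees(np.arctan2(n[1],n[0])).round(2))
E
python3 face.py
```

```text
face [0.4647 0.1376 0.1494] [ 0.4095 -0.2517  0.8769] 931 tilt 28.73 az -31.57
br [0.5225 0.1445 0.1344] [ 0.394  -0.2486  0.8848] 553 tilt 27.77 az -32.25
side [0.5122 0.2291 0.1523] [ 0.3976 -0.2496  0.8829] 902 28.0 -32.12
```

```bash
cat > fr.py <<'E'
from h import *
def axes(az,tilt=28):
    a=np.radians(az);t=np.radians(tilt)
    fz=np.array([np.sin(t)*np.cos(a),np.sin(t)*np.sin(a),np.cos(t)])
    fx=np.array([-np.cos(t)*np.cos(a),-np.cos(t)*np.sin(a),np.sin(t)])
    return np.stack([fx,np.cross(fz,fx),fz],1)
def rayp(c,u,v,o,n):
    R,t=cam(c); q=-R.T@t; d=R.T@np.array([(u-c["cx"])/c["fx"],(v-c["cy"])/c["fy"],1]); return q+d*((o-q)@n)/(d@n)
E
cat > a.py <<'E'
from fr import *
from face import fit
c=load("pics/top0.npz"); g=lambda p:[(150+x/5,175+y/5) for x,y in p]
A=axes(-32); n=A[:,2]
P=cloud(c); 
o,_,_=fit(c,g([(420,340),(600,430),(640,420),(700,350),(575,545),(380,440)]))
# mask of plate: within 14mm above plane & close
D=(P-o)@n; m=((abs(D)<.005)|((D>.004)&(D<.012))).astype(np.uint8); roi=np.zeros_like(m); roi[180:300,155:305]=1; m*=roi
m=cv2.morphologyEx(m,cv2.MORPH_CLOSE,np.ones((9,9)))
k,l,st,_=cv2.connectedComponentsWithStats(m); i=1+st[1:,4].argmax(); m=(l==i).astype(np.uint8)
cv2.imwrite("pics/m.png",cv2.resize(m*255,None,fx=1,fy=1)[180:300,155:305])
Q=[]
cs,_=cv2.findContours(m,cv2.RETR_EXTERNAL,cv2.CHAIN_APPROX_NONE); ct=max(cs,key=cv2.contourArea)[:,0]
L=np.array([A.T@(rayp(c,u,v,o,n)-o) for u,v in ct])*1000
print("rect",cv2.minAreaRect(L[:,:2].astype(np.float32)))
# corners by eye
C=[rayp(c,u,v,o,n) for u,v in g([(250,60),(65,260),(575,562),(727,342)])]
for p in C: print("corner",p.round(4),(A.T@(p-o)*1000).round(1))
o8=o+.008*n
for nm,uv in dict(brhole=(580,347),bolt=(297,186)).items():
    u,v=g([uv])[0]; p=rayp(c,u,v,o8,n); print(nm,p.round(4),(A.T@(p-o)*1000).round(1))
E
python3 a.py
```

```text
rect ((-30.20787811279297, -75.28579711914062), (251.0050811767578, 133.79385375976562), 89.72227478027344)
corner [0.642  0.2621 0.1045] [ -95.5 -199.6   -0. ]
corner [0.5445 0.3226 0.1656] [  34.5 -199.2    0. ]
corner [0.4131 0.1104 0.165 ] [33.3 50.4 -0. ]
corner [0.5086 0.05   0.105 ] [-94.7  51.    0. ]
brhole [0.5053 0.1115 0.1328] [-50.4   0.6   8. ]
bolt [0.5787 0.2333 0.134 ] [ -47.8 -141.6    8. ]
```

View pics/m.png

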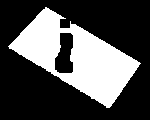

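```bash
cat >> a.py <<'E'
O=o+A@np.array([-.0455,.0003,0]); print("O",O.round(4)); O[2]=.128 if abs(O[2]-.128)<.003 else O[2]
for cn in ("side","top"):
    d=load(f"pics/{cn}0.npz"); im=d["pixels"].copy(); s=4
    pts=[(x,y,0) for x,y in [(-50,-200),(80,-200),(80,50),(-50,50)]]+[(0,0,0),(0,0,8),(-6,0,8),(0,-140,8),(58,-75,30)]
    uv=[proj(d,O+A@np.array(p)/1000) for p in pts]
    x0=int(min(u for u,v in uv))-10;y0=int(min(v for u,v in uv))-20
    im=cv2.resize(im[y0:y0+145,x0:x0+160],None,fx=s,fy=s,interpolation=cv2.INTER_CUBIC)
    for u,v in uv: cv2.drawMarker(im,(int((u-x0+.5)*s),int((v-y0+.5)*s)),(0,0,255),cv2.MARKER_CROSS,9,1)
    cv2.imwrite(f"pics/ov_{cn}.png",im)
np.save("O.npy",O)
E
python3 a.py|tail -1; python3 -c "
import cv2,numpy as np
a=cv2.imread('pics/ov_side.png');cv2.imwrite('pics/ovs.png',a)"
```

```text
O [0.4986 0.116  0.128 ]
```

View pics/ov_side.png

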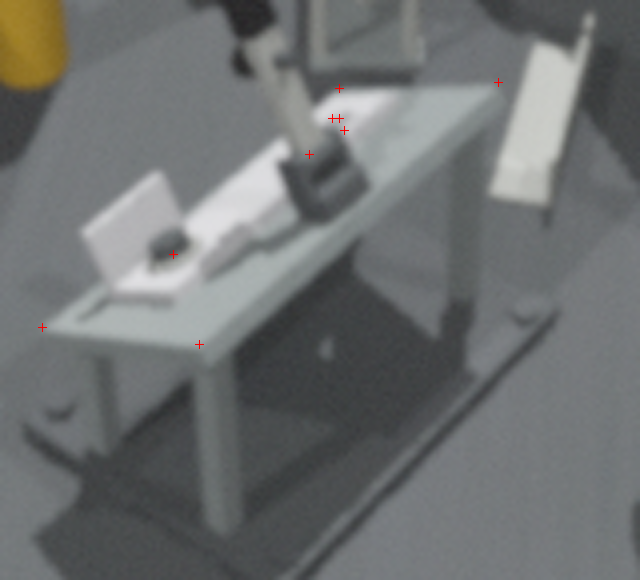

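View pics/ov_top.png

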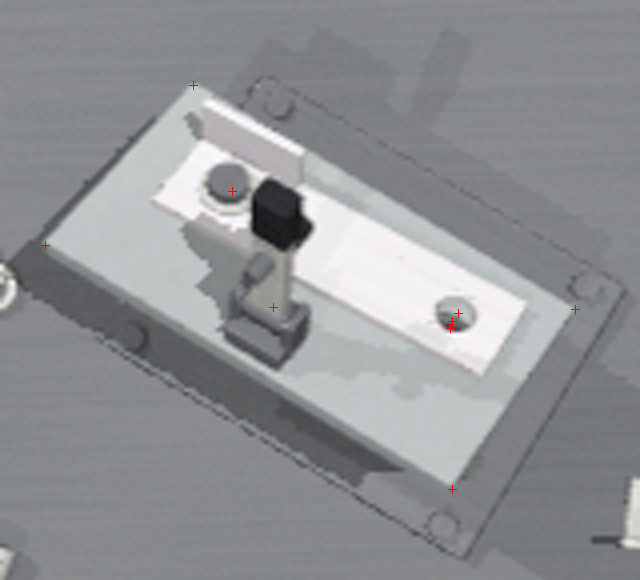

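```bash
cat > b.py <<'E'
from fr import *
a=np.radians(6.32); S=np.array([.5229,-.2052]); ux=np.array([np.cos(a),np.sin(a)]); uy=np.array([-ux[1],ux[0]])
pts=[np.r_[S+ux*x+uy*y,.105] for x in(-.04,.04) for y in(-.105,.105)]+[np.r_[S-uy*.055,.168],np.r_[S+uy*.055,.155]]
print(pts[4])
for cn in ("side","top"):
    d=load(f"pics/{cn}0.npz"); im=d["pixels"]; s=6
    uv=[proj(d,p) for p in pts]
    x0=int(min(u for u,v in uv))-10;y0=int(min(v for u,v in uv))-10
    im=cv2.resize(im[y0:y0+80,x0:x0+125],None,fx=s,fy=s,interpolation=cv2.INTER_CUBIC)
    for u,v in uv: cv2.drawMarker(im,(int((u-x0+.5)*s),int((v-y0+.5)*s)),(0,0,255),cv2.MARKER_CROSS,9,1)
    cv2.imwrite(f"pics/st_{cn}.png",im)
E
python3 b.py
```

```text
[ 0.52895447 -0.25986574  0.168     ]
```

View pics/st_side.png

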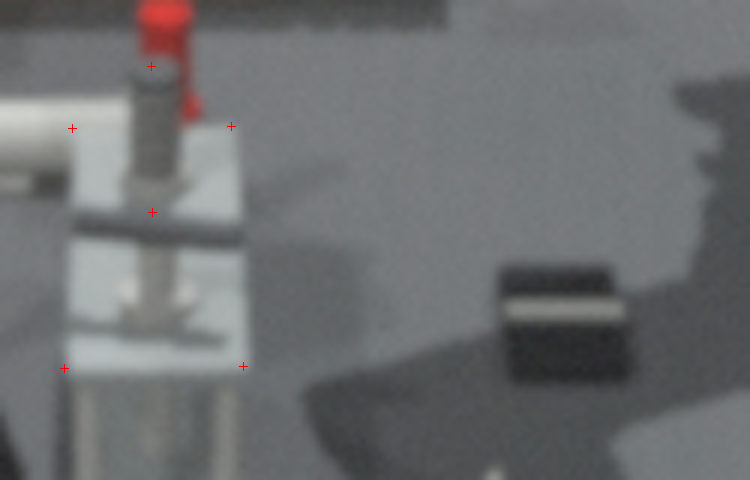

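View pics/st_top.png

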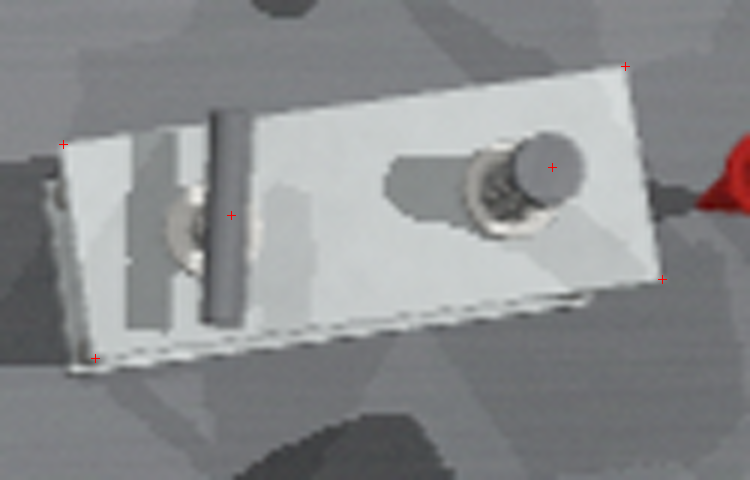

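```bash
cat > plan.py <<'E'
from fr import *
from scipy.spatial.transform import Rotation as Ro
from plant import r
import json
def pose():
    s=r.get_state(); return np.array(s["tcp_pos"]),Ro.from_euler("xyz",s["eef_rot"],degrees=True)
def Rtool(yaw): return Ro.from_euler("xyz",[180,0,yaw],degrees=True)
def rows(p1,R1,N,p0=None,R0=None,dec=3):
    if p0 is None: p0,R0=pose()
    rv=(R0.inv()*R1).as_rotvec(); S=[];T=[]; p,R=p0,R0
    for i in range(1,N+1):
        pt=p0+(p1-p0)*i/N; Rt=R0*Ro.from_rotvec(rv*i/N)
        s=np.round(R.inv().apply(pt-p)/.1,dec); t=np.round((R.inv()*Rt).as_rotvec()/1.5,dec)
        p=p+R.apply(s*.1); R=R*Ro.from_rotvec(t*1.5); S.append((s+0.).tolist());T.append((t+0.).tolist())
    print("dist/row mm",np.linalg.norm(p1-p0)/N*1000,"deg/row",np.degrees(np.linalg.norm(rv))/N)
    for i in range(0,N,8): print(json.dumps(dict(slide=S[i:i+8],turn=T[i:i+8])))
    return p,R
E
python3 - <<'E'
from plan import *
rows(np.array([.528,-.259,.24]),Rtool(-122),16)
E
```

```text
dist/row mm 32.663114430354696 deg/row 2.651974597615329
{"slide": [[-0.274, 0.177, 0.0], [-0.283, 0.164, 0.0], [-0.29, 0.151, 0.0], [-0.296, 0.137, 0.0], [-0.302, 0.124, 0.0], [-0.308, 0.11, 0.0], [-0.312, 0.095, 0.001], [-0.317, 0.081, 0.0]], "turn": [[0.0, 0.0, -0.031], [0.0, 0.0, -0.031], [0.0, 0.0, -0.031], [0.0, 0.0, -0.03], [0.0, 0.0, -0.031], [0.0, 0.0, -0.031], [0.0, 0.0, -0.031], [0.0, 0.0, -0.031]]}
{"slide": [[-0.32, 0.065, 0.0], [-0.322, 0.051, 0.0], [-0.325, 0.036, 0.0], [-0.326, 0.021, 0.0], [-0.327, 0.006, 0.0], [-0.326, -0.009, 0.0], [-0.326, -0.025, 0.0], [-0.324, -0.039, 0.0]], "turn": [[0.0, 0.0, -0.031], [0.001, 0.0, -0.031], [0.0, 0.0, -0.03], [0.0, 0.0, -0.031], [0.0, 0.0, -0.031], [0.0, 0.0, -0.031], [0.0, 0.0, -0.031], [0.0, 0.0, -0.031]]}
```

apply_moves(
  slide=[
    [-0.27,0.18,0],
    [-0.28,0.16,0],
    [-0.29,0.15,0],
    [-0.3,0.14,0],
    [-0.3,0.12,0],
    [-0.31,0.11,0],
    [-0.31,0.1,0],
    [-0.32,0.08,0],
  ],
  turn=[
    [0,0,-0.03],
    [0,0,-0.03],
    [0,0,-0.03],
    [0,0,-0.03],
    [0,0,-0.03],
    [0,0,-0.03],
    [0,0,-0.03],
    [0,0,-0.03],
  ],
  jaw=[0,0,0,0,0,0,0,0],
)

```text
time_s: 0.95
tcp_pos: [0.3558, -0.4542, 0.2404]
eef_rot: [180.0, -0.0, -143.7]
contact_force: [-0.5, 0.0, 0.8]
gripper_width: 0.0875
```

apply_moves(
  slide=[
    [-0.32,0.06,0],
    [-0.32,0.05,0],
    [-0.32,0.04,0],
    [-0.33,0.02,0],
    [-0.33,0,0],
    [-0.33,-0.01,0],
    [0,0,0],
  ],
  turn=[
    [0,0,-0.03],
    [0,0,-0.03],
    [0,0,-0.03],
    [0,0,-0.03],
    [0,0,-0.03],
    [0,0,-0.03],
    [0,0,0],
  ],
  jaw=[0,0,0,0,0,0,0],
)

```text
time_s: 1.65
tcp_pos: [0.4902, -0.3087, 0.2402]
eef_rot: [180.0, 0.0, -128.1]
contact_force: [-0.1, 0.0, 0.1]
gripper_width: 0.0877
```

Run:
```python
from plan import *
print(r.get_state()["joints"].round(1))
rows(np.array([.5275,-.259,.24]),Rtool(-122),2)
c=r.capture("wrist"); cv2.imwrite("pics/w1.png",c["pixels"]); np.savez("pics/w1.npz",**c)
for p in ([.5275,-.259,.168],[.529,-.26,.168],[.5275,-.259,.105]): print(proj(c,p))
```

```text
[-12.9  11.6 -11.7  -0.  -66.6 -25.2]
dist/row mm 31.05425261619921 deg/row 3.0394746669763815
{"slide": [[-0.31, 0.006, 0.001], [-0.311, -0.009, 0.001]], "turn": [[0.0, 0.0, -0.035], [0.0, 0.0, -0.036]]}
(np.float64(321.33198272913427), np.float64(344.6571033249626))
(np.float64(318.8319454724472), np.float64(344.82425522603876))
(np.float64(321.0219841434129), np.float64(305.03540190764517))
```

View pics/w1.png

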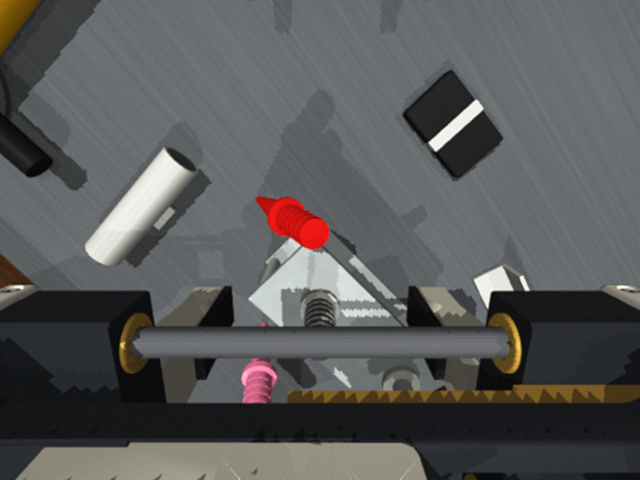

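apply_moves(
  slide=[
    [-0.31,0.005,0],
    [-0.31,-0.01,0],
    [0,0,0.25],
    [0,0,0.25],
    [0,0,0.2],
    [0,0,0],
  ],
  turn=[
    [0,0,-0.035],
    [0,0,-0.036],
    [0,0,0],
    [0,0,0],
    [0,0,0],
    [0,0,0],
  ],
  jaw=[0,0,0,0,0,0],
)

```text
time_s: 2.3
tcp_pos: [0.5234, -0.2616, 0.1676]
eef_rot: [179.7, -0.1, -122.3]
contact_force: [-0.6, -0.5, -0.3]
gripper_width: 0.0874
```

Run:
```python
from plan import *
rows(np.array([.528,-.259,.136]),Rtool(-122),1)
c=r.capture("wrist"); cv2.imwrite("pics/w2.png",c["pixels"])
print(proj(c,[.528,-.259,.168]),proj(c,[.528,-.259,.113]))
c=r.capture("side"); cv2.imwrite("pics/s2.png",cv2.resize(c["pixels"][80:300,220:420],None,fx=2.6,fy=2.6))
```

```text
dist/row mm 32.04173371255678 deg/row 0.4487663708102377
{"slide": [[-0.047, -0.027, 0.316]], "turn": [[0.004, -0.001, -0.004]]}
(np.float64(314.2008244677149), np.float64(324.674179214254)) (np.float64(315.10407002903196), np.float64(280.0263407451376))
```

View pics/w2.png

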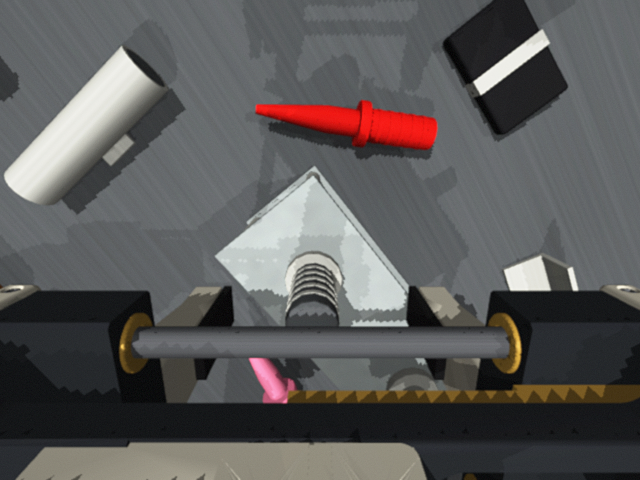

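View pics/s2.png

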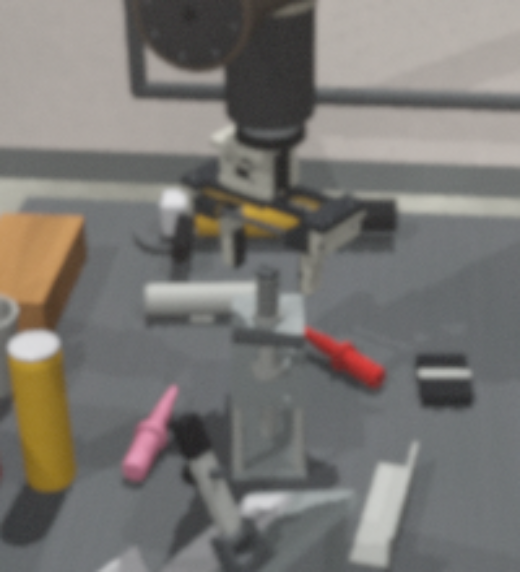

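apply_moves(
  slide=[
    [-0.045,-0.035,0.15],
    [0,0,0.17],
    [0,0,0],
    [0,0,0],
    [0,0,0],
    [0,0,0],
    [0,0,0],
    [0,0,0],
  ],
  turn=[
    [0,0,-0.004],
    [0,0,0],
    [0,0,0],
    [0,0,0],
    [0,0,0],
    [0,0,0],
    [0,0,0],
    [0,0,0],
  ],
  jaw=[0,0,0,0.7,0.8,1,1,1],
  newtons=60,
)

```text
time_s: 3.2
tcp_pos: [0.5312, -0.2598, 0.139]
eef_rot: [-180.0, 0.0, -121.9]
contact_force: [-0.4, 0.1, -0.4]
gripper_width: 0.0534
```

apply_moves(
  slide=[
    [0,0,0.02],
    [0,0,0],
    [0,0,0],
    [0,0,0],
    [0,0,0],
    [0,0,0],
  ],
  turn=[
    [0,0,0],
    [0,0,0],
    [0,0,0],
    [0,0,0],
    [0,0,0],
    [0,0,0],
  ],
  jaw=[1,1,1,1,1,1],
)

```text
time_s: 3.8
tcp_pos: [0.5307, -0.2597, 0.1364]
eef_rot: [180.0, -0.0, -121.9]
contact_force: [-1.6, 1.5, -0.1]
gripper_width: 0.0251
```

Run:
```python
from plan import *
s=r.get_state(); print(s["joints"].round(2),s["tcp_pos"],s["contact_force"],s["moment"],s["gripper_width"])
c=r.capture("side"); cv2.imwrite("pics/s3.png",cv2.resize(c["pixels"][80:300,220:420],None,fx=2.6,fy=2.6))
```

```text
[-7.130e+00  1.773e+01 -1.809e+01 -1.000e-02 -5.422e+01 -2.476e+01] [ 0.53071831 -0.25965647  0.13642051] [-1.55379363  1.49413948 -0.08859026] [ 0.35171     0.66590312 -0.01241246] 0.025111314139544934
```

View pics/s3.png

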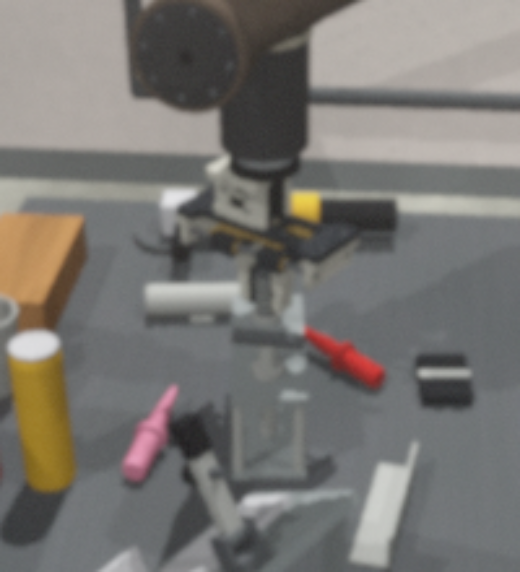

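apply_moves(
  slide=[
    [0,0,-0.1],
    [0,0,-0.25],
    [0,0,-0.3],
    [0,0,-0.3],
    [0,0,-0.3],
    [0,0,-0.3],
    [0,0,-0.3],
    [0,0,-0.2],
  ],
  turn=[
    [0,0,0],
    [0,0,0],
    [0,0,0],
    [0,0,0],
    [0,0,0],
    [0,0,0],
    [0,0,0],
    [0,0,0],
  ],
  jaw=[1,1,1,1,1,1,1,1],
)

```text
time_s: 4.65
tcp_pos: [0.5314, -0.26, 0.3448]
eef_rot: [-179.8, 0.0, -121.9]
contact_force: [0.2, -0.2, -2.1]
gripper_width: 0.0254
```

apply_moves(
  slide=[
    [0,0,0],
    [0,0,0],
  ],
  turn=[
    [0,0,0],
    [0,0,0],
  ],
  jaw=[1,1],
)

```text
time_s: 4.85
tcp_pos: [0.5309, -0.2595, 0.3415]
eef_rot: [-180.0, 0.0, -121.9]
contact_force: [-0.3, 0.1, -3.9]
gripper_width: 0.0252
```

Run:
```python
from plan import *
s=r.get_state(); print(s["joints"].round(2),s["tcp_pos"],s["contact_force"],s["moment"],s["gripper_width"])
c=r.capture("side"); np.savez("pics/s4.npz",**c);cv2.imwrite("pics/s4.png",cv2.resize(c["pixels"][40:260,220:420],None,fx=2.6,fy=2.6))
c=r.capture("top"); np.savez("pics/t4.npz",**c);cv2.imwrite("pics/t4.png",c["pixels"])
```

```text
[-7.130e+00  9.890e+00 -7.900e-01 -4.000e-02 -7.930e+01 -2.476e+01] [ 0.53092807 -0.25949536  0.34145206] [-0.30411214  0.09714486 -3.85137924] [0.1112289  0.08853274 0.04549106] 0.025164990554732685
```

View pics/s4.png

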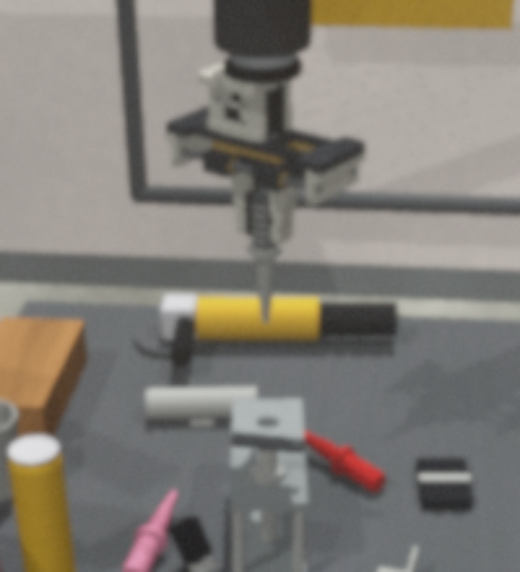

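View pics/t4.png

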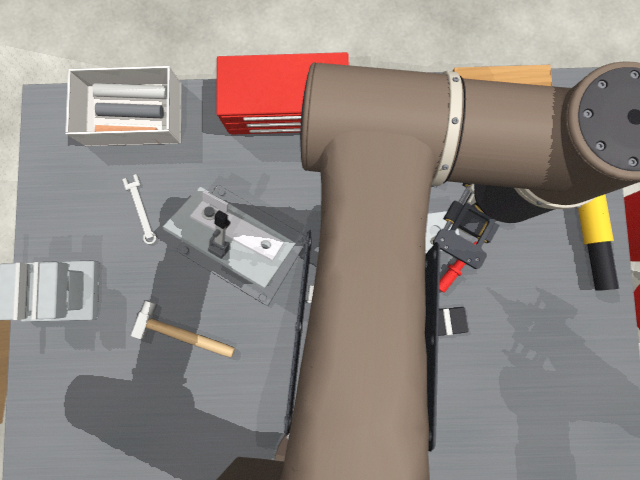

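```bash
cat > tgt.py <<'E'
from plan import *
A=axes(-32); O=np.load("O.npy")
RT=Ro.from_matrix(np.stack([A[:,1],A[:,0],-A[:,2]],1))
def T(x,y,z): return O+A@(np.array([x,y,z])/1000)   # TCP at face coords mm
def infa():
    p,R=pose(); print("TCP in face mm",(A.T@(p-O)*1000).round(1),"rot err deg",np.degrees((RT.inv()*R).as_rotvec()).round(2))
E
python3 - <<'E'
from tgt import *
print(O,np.linalg.det(RT.as_matrix()),T(0,0,220))
rows(T(0,0,220),RT,14)
E
```

```text
[0.4986486  0.11601358 0.128     ] 1.0000000000000002 [0.58623818 0.06128153 0.32224847]
dist/row mm 23.284781600469785 deg/row 1.9910326888304273
{"slide": [[-0.216, 0.087, 0.013], [-0.215, 0.087, 0.016], [-0.216, 0.086, 0.019], [-0.215, 0.085, 0.021], [-0.216, 0.085, 0.025], [-0.215, 0.083, 0.028], [-0.216, 0.083, 0.031], [-0.215, 0.082, 0.033]], "turn": [[-0.023, 0.0, 0.0], [-0.023, 0.0, 0.0], [-0.023, 0.0, 0.0], [-0.024, 0.0, 0.0], [-0.023, 0.0, 0.0], [-0.023, 0.0, 0.0], [-0.023, 0.0, 0.001], [-0.023, 0.0, 0.0]]}
{"slide": [[-0.216, 0.08, 0.037], [-0.215, 0.08, 0.039], [-0.215, 0.078, 0.042], [-0.216, 0.076, 0.044], [-0.215, 0.075, 0.047], [-0.216, 0.073, 0.05]], "turn": [[-0.023, 0.0, 0.0], [-0.024, 0.0, 0.0], [-0.023, 0.0, 0.0], [-0.023, 0.0, 0.0], [-0.023, 0.0, 0.0], [-0.023, -0.001, 0.0]]}
```

apply_moves(
  slide=[
    [-0.215,0.087,0.013],
    [-0.215,0.087,0.016],
    [-0.215,0.086,0.019],
    [-0.215,0.085,0.021],
    [-0.215,0.085,0.025],
    [-0.215,0.083,0.028],
    [-0.215,0.083,0.031],
    [-0.215,0.082,0.033],
  ],
  turn=[
    [-0.023,0,0],
    [-0.023,0,0],
    [-0.023,0,0],
    [-0.024,0,0],
    [-0.023,0,0],
    [-0.023,0,0],
    [-0.023,0,0],
    [-0.023,0,0],
  ],
  jaw=[1,1,1,1,1,1,1,1],
)

```text
time_s: 5.75
tcp_pos: [0.5625, -0.0758, 0.3298]
eef_rot: [163.9, -0.1, -121.9]
contact_force: [-0.4, -0.7, -3.0]
gripper_width: 0.0251
```

apply_moves(
  slide=[
    [-0.215,0.08,0.037],
    [-0.215,0.08,0.039],
    [-0.215,0.078,0.042],
    [-0.215,0.076,0.044],
    [-0.215,0.075,0.047],
    [-0.215,0.073,0.05],
    [0,0,0],
    [0,0,0],
  ],
  turn=[
    [-0.023,0,0],
    [-0.024,0,0],
    [-0.023,0,0],
    [-0.023,0,0],
    [-0.023,0,0],
    [-0.023,0,0],
    [0,0,0],
    [0,0,0],
  ],
  jaw=[1,1,1,1,1,1,1,1],
)

```text
time_s: 6.55
tcp_pos: [0.5862, 0.0605, 0.3219]
eef_rot: [152.1, -0.1, -121.9]
contact_force: [-0.3, -0.1, -2.2]
gripper_width: 0.0252
```

```bash
cat > look.py <<'E'
from tgt import *
import sys
def look(tag,tip=111.4,s=5,hw=70,hh=55):
    s_=r.get_state(); print("t",s_["time_s"],"q",s_["joints"].round(1),"F",s_["contact_force"].round(1),"M",s_["moment"].round(2),"w",round(s_["gripper_width"],4)); infa()
    p,R=pose(); tp=p+R.apply([0,0,tip/1000]); print("tip in face",(A.T@(tp-O)*1000).round(1))
    for cn in ("side","top","wrist"):
        c=r.capture(cn); np.savez(f"pics/{tag}_{cn}.npz",**c); im=c["pixels"]
        if cn=="wrist": cv2.imwrite(f"pics/{tag}_{cn}.png",im); continue
        u,v=proj(c,O+A@np.array([0,0,.03])); x0=int(np.clip(u-hw,0,640-2*hw)); y0=int(np.clip(v-hh,0,480-2*hh))
        a=cv2.resize(im[y0:y0+2*hh,x0:x0+2*hw],None,fx=s,fy=s,interpolation=cv2.INTER_CUBIC)
        cv2.imwrite(f"pics/{tag}_{cn}.png",a); print(cn,"crop origin",x0,y0,"scale",s)
if __name__=="__main__": look(sys.argv[1])
E
python3 look.py l1
```

```text
t 6.55 q [  12.    24.8   20.2  -19.6 -105.5  -45.8] F [-0.3 -0.1 -2.2] M [-1.05 -1.68 -0.03] w 0.0252
TCP in face mm [ -0.5   0.7 219.9] rot err deg [ 0.08  0.17 -0.07]
tip in face [ -0.7   1.  108.5]
side crop origin 242 212 scale 5
top crop origin 195 185 scale 5
```

View pics/l1_side.png

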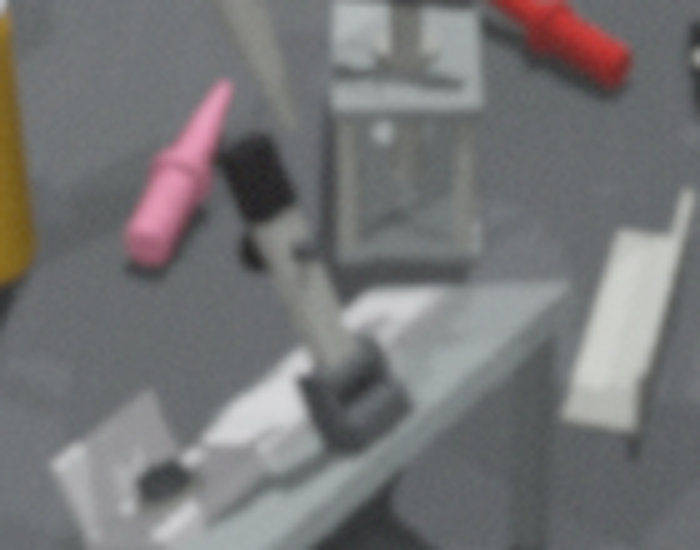

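View pics/l1_top.png

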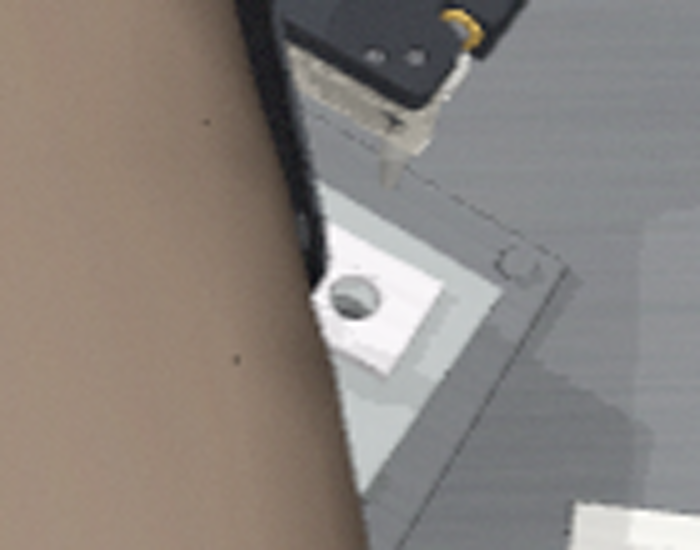

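View pics/l1_wrist.png

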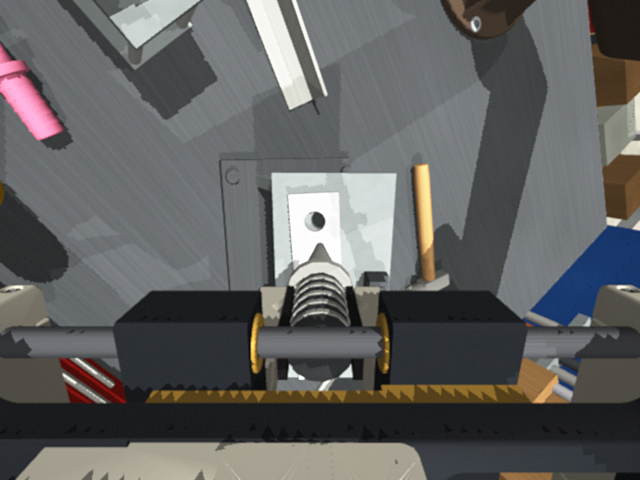

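```bash
cat > c.py <<'E'
from tgt import *
c=load("pics/l1_wrist.npz"); t=load("pics/l1_top.npz"); p,R=pose()
for x in (-2,0,2): print("tip pred, tool x",x,[np.round(proj(k,p+R.apply([x/1000,0,.1114])),1) for k in (c,t)])
print("collar centre pred",np.round(proj(c,p+R.apply([0,0,.0314])),1))
for nm,k,x0,y0,w in (("wrist",c,280,190,70),("top",t,250,230,50)):
    im=cv2.resize(k["pixels"][y0:y0+w,x0:x0+w],None,fx=10,fy=10,interpolation=cv2.INTER_CUBIC)
    cv2.imwrite(f"pics/z_{nm}.png",im)
for q in [(0,0,0),(0,0,8),(-6,0,8),(-50,50,0),(80,50,0)]: print(q,[np.round(proj(k,T(*q)),1) for k in(c,t)])
E
python3 c.py
```

```text
tip pred, tool x -2 [array([319.6, 248.9]), array([271. , 220.3])]
tip pred, tool x 0 [array([319.6, 246.5]), array([271.9, 220.8])]
tip pred, tool x 2 [array([319.6, 244. ]), array([272.8, 221.3])]
collar centre pred [319.6 288.2]
(0, 0, 0) [array([320.3, 218.6]), array([264.2, 247.7])]
(0, 0, 8) [array([320.3, 220.2]), array([264.7, 245.9])]
(-6, 0, 8) [array([314.6, 220.2]), array([266.1, 243.9])]
(-50, 50, 0) [array([272.4, 171.4]), array([295.3, 243. ])]
(80, 50, 0) [array([397.3, 171.6]), array([264.7, 287.8])]
```

View pics/z_wrist.png

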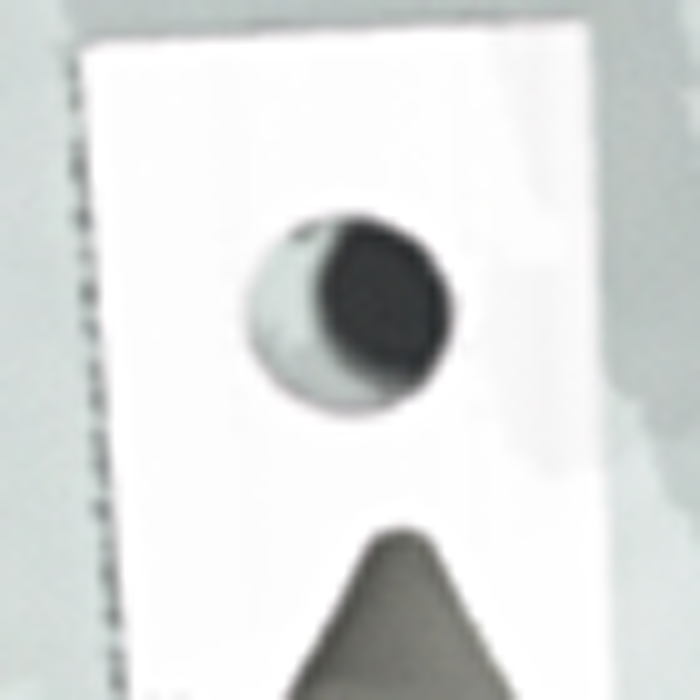

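View pics/z_top.png

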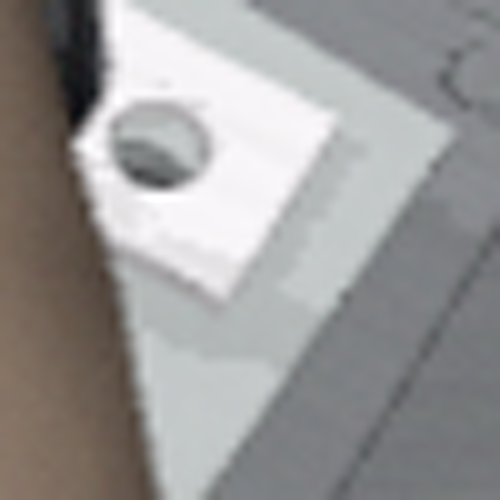

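```bash
python3 - <<'E'
from tgt import *
O2=O+A@np.array([1.9,-.7,0])/1000; O2[2]=.128; np.save("O.npy",O2); print(O2)
E
python3 - <<'E'
from tgt import *
infa(); rows(T(-3.5,0,15+111.4),RT,5)
E
```

```text
[0.49759685 0.11749621 0.128     ]
TCP in face mm [ -1.5   2.1 222.2] rot err deg [ 0.17  0.07 -0.06]
dist/row mm 19.158650743451272 deg/row 0.03914885099953684
{"slide": [[-0.004, -0.003, 0.192], [-0.005, -0.004, 0.191], [-0.004, -0.004, 0.192], [-0.004, -0.003, 0.191], [-0.004, -0.004, 0.192]], "turn": [[0.0, 0.0, 0.0], [-0.001, 0.0, 0.0], [0.0, 0.0, 0.0], [-0.001, -0.001, 0.001], [0.0, 0.0, 0.0]]}
```

apply_moves(
  slide=[
    [-0.005,-0.004,0.2],
    [-0.005,-0.004,0.2],
    [-0.005,-0.004,0.2],
    [-0.004,-0.004,0.2],
    [0,0,0.15],
    [0,0,0],
    [0,0,0],
  ],
  turn=[
    [0,0,0],
    [0,0,0],
    [0,0,0],
    [0,0,0],
    [0,0,0],
    [0,0,0],
    [0,0,0],
  ],
  jaw=[1,1,1,1,1,1,1],
)

```text
time_s: 7.4
tcp_pos: [0.551, 0.0841, 0.2396]
eef_rot: [152.2, 0.0, -121.9]
contact_force: [-0.1, -0.8, -2.9]
gripper_width: 0.0254
```

```bash
python3 look.py l2
python3 - <<'E'
import cv2,numpy as np
a=np.load("pics/l2_wrist.npz")["pixels"]; cv2.imwrite("pics/l2w.png",cv2.resize(a[150:300,240:400],None,fx=5,fy=5,interpolation=cv2.INTER_CUBIC)[:600])
E
```

```text
t 7.4 q [ 14.6  23.8   8.1 -19.8 -94.  -44.4] F [-0.1 -0.8 -2.9] M [-1.07 -1.72 -0.02] w 0.0254
TCP in face mm [ -3.2   0.  128.1] rot err deg [ 0.21  0.04 -0.09]
tip in face [-3.6  0.1 16.7]
side crop origin 243 213 scale 5
top crop origin 195 186 scale 5
```

View pics/l2w.png

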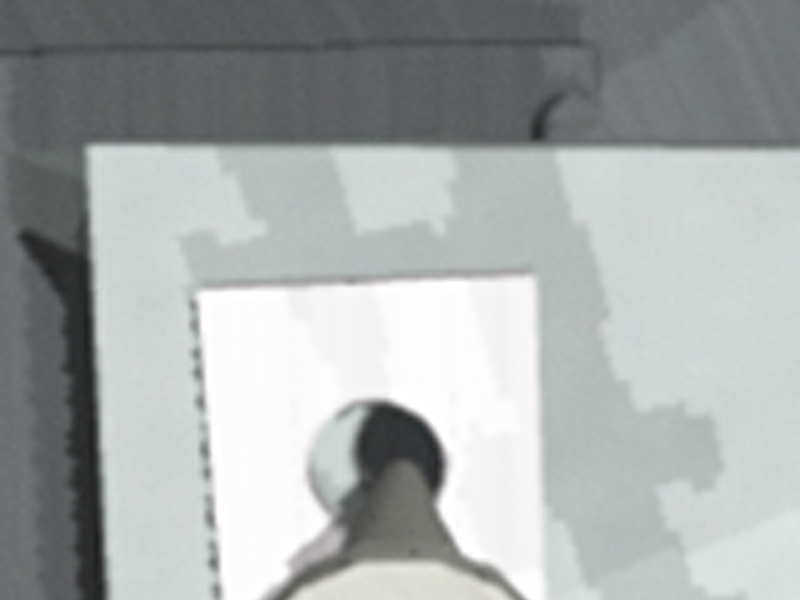

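View pics/l2_top.png

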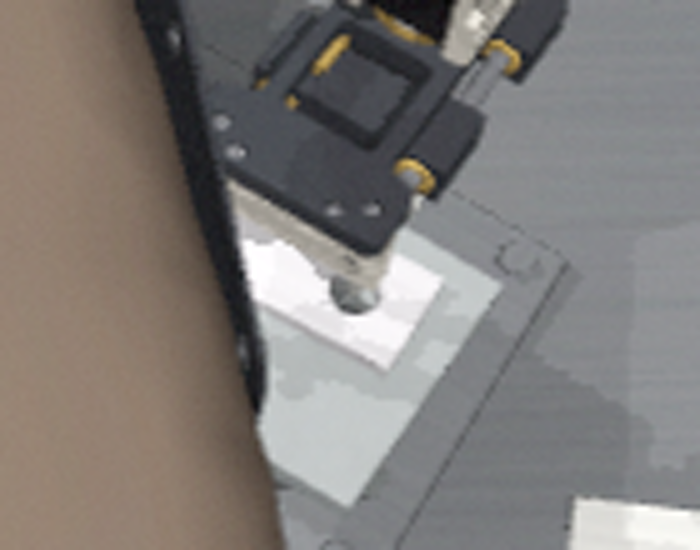

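View pics/l2_side.png

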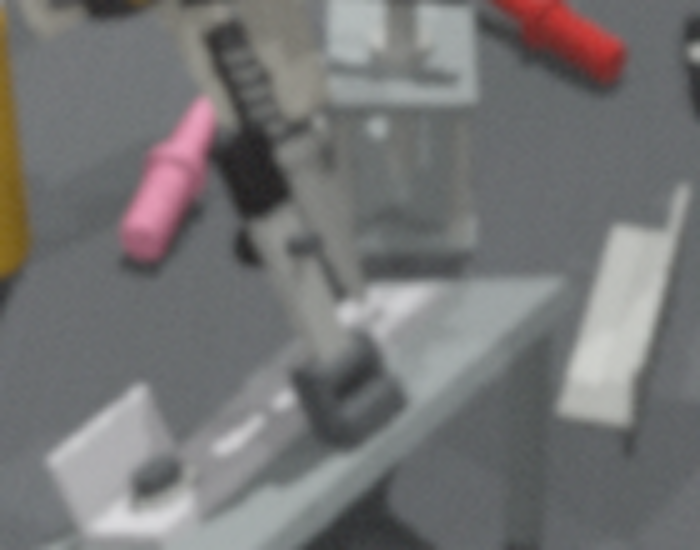

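Run:
```python
from tgt import *
c=load("pics/l2_wrist.npz"); p,R=pose()
print(proj(c,T(-7.75,0,8)),"meas 315.0 243.4"); print(proj(c,T(-50,50,0)),"meas",240+88/5-.4,150+147/5-.4)
print(proj(c,p+R.apply([.0035,0,.1114])),"meas 320.2",150+458/5-.4)
infa()
```

```text
(np.float64(314.6368313831493), np.float64(242.55231910258215)) meas 315.0 243.4
(np.float64(260.71041525881316), np.float64(178.11181782357784)) meas 257.20000000000005 179.0
(np.float64(319.473920897252), np.float64(242.10629043567263)) meas 320.2 241.2
TCP in face mm [ -3.3  -0.5 128.5] rot err deg [ 0.25 -0.01 -0.11]
```

apply_moves(
  slide=[
    [-0.009,0,0.08],
    [0,0,0.08],
    [0,0,0.08],
    [0,0,0],
    [0,0.016,0],
    [0,0.016,0],
    [0,0,0],
  ],
  turn=[
    [0,0,0],
    [0,0,0],
    [0,0,0],
    [0,0,0],
    [0,0,0],
    [0,0,0],
    [0,0,0],
  ],
  jaw=[1,1,1,1,1,1,1],
)

```text
time_s: 8.25
tcp_pos: [0.5401, 0.0926, 0.2192]
eef_rot: [152.3, 0.0, -121.9]
contact_force: [2.3, -2.4, -6.5]
gripper_width: 0.025
```

```bash
python3 look.py l3
python3 - <<'E'
import cv2,numpy as np
a=np.load("pics/l3_wrist.npz")["pixels"]; cv2.imwrite("pics/l3w.png",cv2.resize(a[180:300,240:400],None,fx=5,fy=5,interpolation=cv2.INTER_CUBIC)[:600])
E
```

```text
t 8.25 q [ 15.5  23.6   5.2 -20.1 -91.1 -44.3] F [ 2.3 -2.4 -6.5] M [-2.38 -3.5   0.14] w 0.025
TCP in face mm [ -0.6  -1.4 103.7] rot err deg [ 0.27  0.03 -0.1 ]
tip in face [-1.2 -1.3 -7.7]
side crop origin 243 213 scale 5
top crop origin 195 186 scale 5
```

View pics/l3w.png

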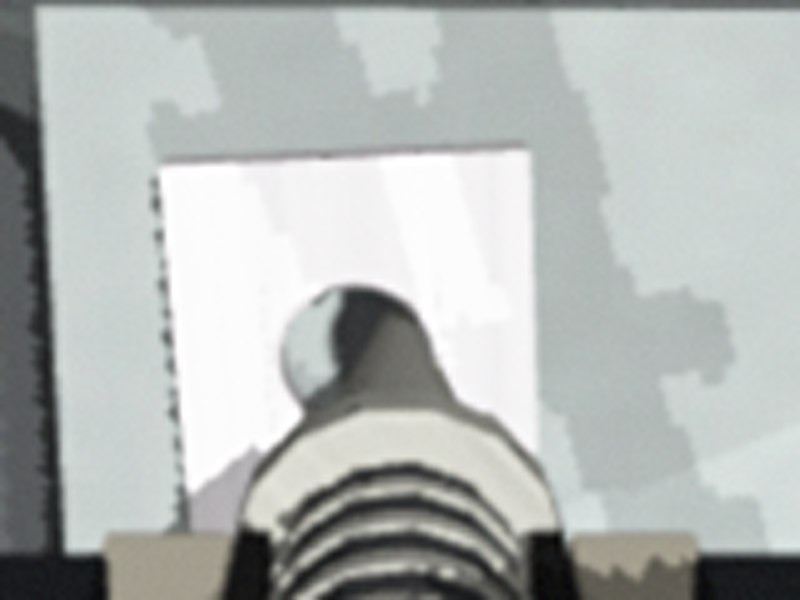

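apply_moves(
  slide=[
    [0,0.004,0.06],
    [0,0,0.06],
    [0,0,0.06],
    [0,0,0.06],
    [0,0,0.06],
    [0,0,0],
  ],
  turn=[
    [0,0,0],
    [0,0,0],
    [0,0,0],
    [0,0,0],
    [0,0,0],
    [0,0,0],
  ],
  jaw=[1,1,1,1,1,1],
)

```text
time_s: 9.0
tcp_pos: [0.5278, 0.1003, 0.1928]
eef_rot: [152.2, 0.0, -121.9]
contact_force: [4.3, -2.1, -6.0]
gripper_width: 0.0254
```

```bash
python3 look.py l4
python3 - <<'E'
import cv2,numpy as np
a=np.load("pics/l4_wrist.npz")["pixels"]; cv2.imwrite("pics/l4w.png",cv2.resize(a[180:300,240:400],None,fx=5,fy=5,interpolation=cv2.INTER_CUBIC)[:600])
E
```

```text
t 9.0 q [ 16.4  23.7   1.8 -20.4 -87.6 -43.9] F [ 4.3 -2.1 -6. ] M [-2.36 -3.73  0.05] w 0.0254
TCP in face mm [-0.2 -1.4 73.5] rot err deg [ 0.25  0.01 -0.1 ]
tip in face [ -0.7  -1.4 -37.9]
side crop origin 243 213 scale 5
top crop origin 195 186 scale 5
```

View pics/l4w.png

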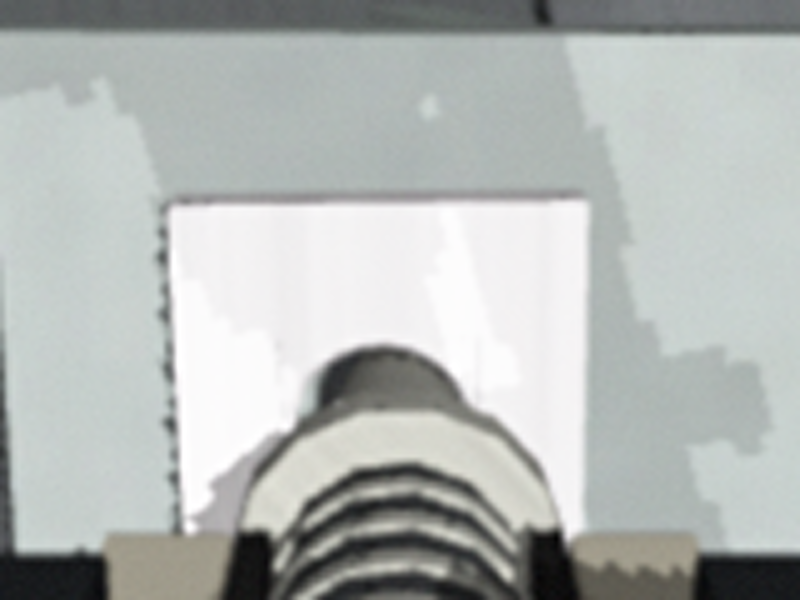

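apply_moves(
  slide=[
    [0,0.003,0.04],
    [0,0,0.04],
    [0,0,0.04],
    [0,0,0],
  ],
  turn=[
    [0,0,0],
    [0,0,0],
    [0,0,0],
    [0,0,0],
  ],
  jaw=[1,1,1,1],
)

```text
time_s: 9.55
tcp_pos: [0.5225, 0.1033, 0.1824]
eef_rot: [152.2, 0.0, -121.9]
contact_force: [4.3, -2.4, -4.7]
gripper_width: 0.0254
```

```bash
python3 look.py l5
python3 - <<'E'
import cv2,numpy as np
a=np.load("pics/l5_wrist.npz")["pixels"]; cv2.imwrite("pics/l5w.png",cv2.resize(a[180:300,240:400],None,fx=5,fy=5,interpolation=cv2.INTER_CUBIC)[:600])
E
```

```text
t 9.55 q [ 16.8  23.8   0.5 -20.6 -86.2 -43.8] F [ 4.3 -2.4 -4.7] M [-2.44 -3.59  0.12] w 0.0254
TCP in face mm [ 0.3 -1.2 61.5] rot err deg [ 0.22  0.04 -0.1 ]
tip in face [ -0.2  -1.1 -49.9]
side crop origin 243 213 scale 5
top crop origin 195 186 scale 5
```

View pics/l5w.png

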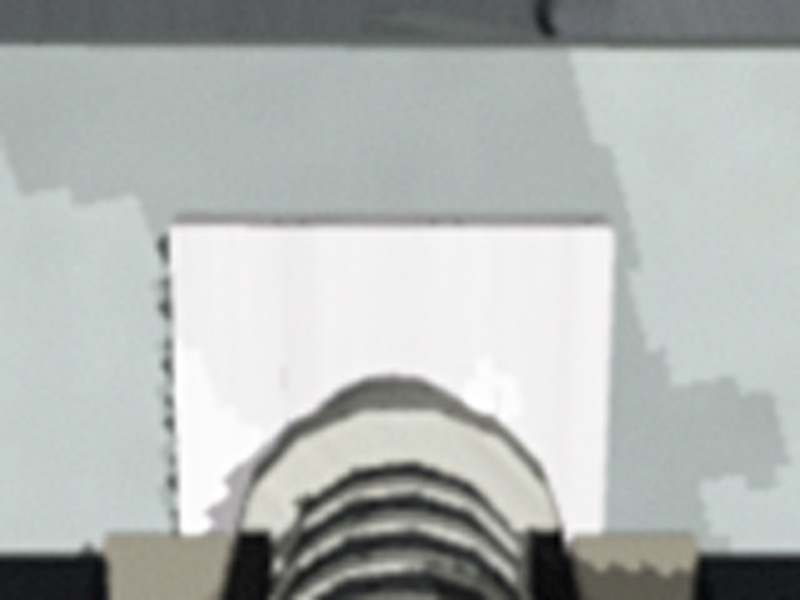

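apply_moves(
  slide=[
    [0,0,0.04],
    [0,0,0.04],
    [0,0,0],
  ],
  turn=[
    [0,0,0],
    [0,0,0],
    [0,0,0],
  ],
  jaw=[1,1,1],
)

```text
time_s: 10.0
tcp_pos: [0.5193, 0.1054, 0.1753]
eef_rot: [152.2, 0.0, -121.9]
contact_force: [4.2, -2.8, -4.9]
gripper_width: 0.025
```

```bash
python3 look.py l6
```

```text
t 10.0 q [ 17.   23.9  -0.3 -20.7 -85.3 -43.6] F [ 4.2 -2.8 -4.9] M [-2.44 -3.55  0.07] w 0.025
TCP in face mm [ 0.3 -1.2 53.4] rot err deg [ 0.21  0.04 -0.1 ]
tip in face [ -0.1  -1.1 -57.9]
side crop origin 243 213 scale 5
top crop origin 195 186 scale 5
```

apply_moves(
  slide=[
    [0,0,0.04],
    [0,0,0.04],
    [0,0,0.03],
    [0,0,0.02],
    [0,0,0],
  ],
  turn=[
    [0,0,0],
    [0,0,0],
    [0,0,0],
    [0,0,0],
    [0,0,0],
  ],
  jaw=[1,1,1,1,1],
)

```text
time_s: 10.65
tcp_pos: [0.5142, 0.1086, 0.164]
eef_rot: [152.2, 0.0, -121.9]
contact_force: [3.5, -2.5, -3.7]
gripper_width: 0.0251
```

```bash
python3 look.py l7;python3 - <<'E'
import cv2,numpy as np
a=np.load("pics/l7_wrist.npz")["pixels"]; cv2.imwrite("pics/l7w.png",cv2.resize(a[180:300,240:400],None,fx=5,fy=5,interpolation=cv2.INTER_CUBIC)[:600])
E
```

```text
t 10.65 q [ 17.4  24.1  -1.6 -20.8 -83.8 -43.4] F [ 3.5 -2.5 -3.7] M [-2.45 -3.42  0.13] w 0.0251
TCP in face mm [ 0.3 -1.2 40.6] rot err deg [ 0.21  0.04 -0.11]
tip in face [ -0.1  -1.1 -70.8]
side crop origin 243 213 scale 5
top crop origin 195 186 scale 5
```

View pics/l7w.png

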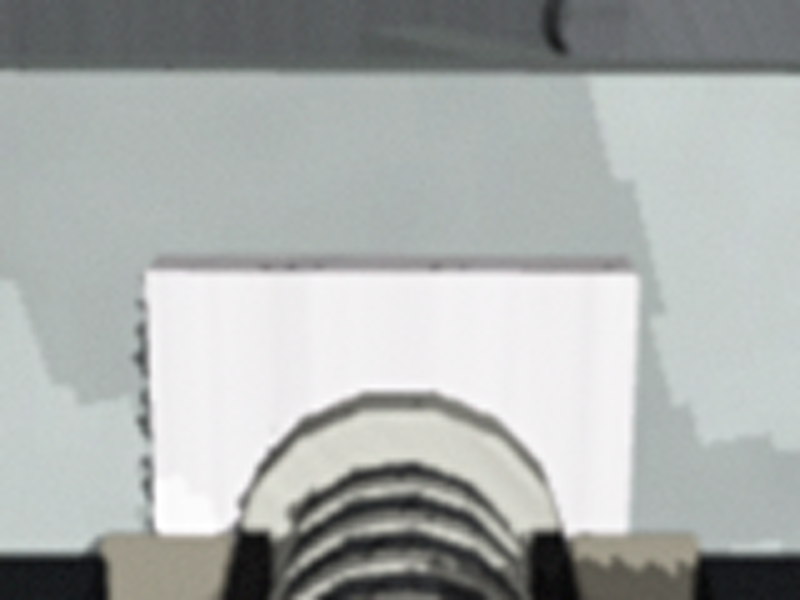

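View pics/l7_side.png

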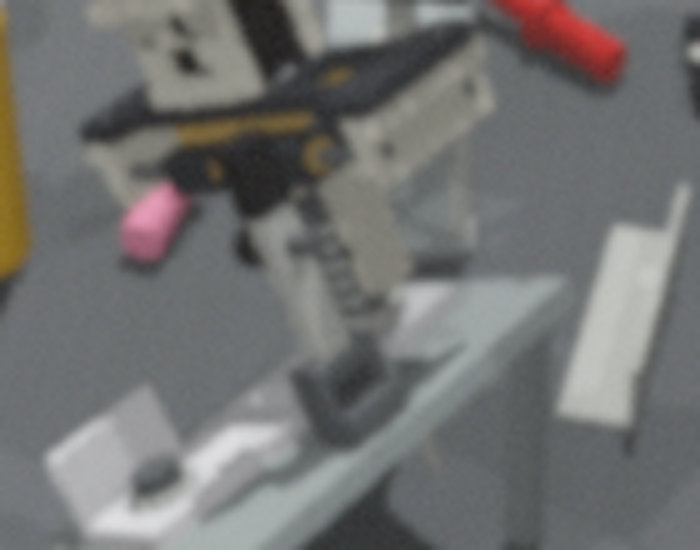

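apply_moves(
  slide=[
    [0,0,0.01],
    [0,0,0.01],
    [0,0,0.01],
    [0,0,0],
  ],
  turn=[
    [0,0,0],
    [0,0,0],
    [0,0,0],
    [0,0,0],
  ],
  jaw=[1,1,1,1],
)

```text
time_s: 11.2
tcp_pos: [0.5139, 0.1087, 0.1633]
eef_rot: [152.3, 0.1, -121.8]
contact_force: [5.2, -5.4, 7.7]
gripper_width: 0.0252
```

apply_moves(
  slide=[
    [0,0,0.01],
    [0,0,0],
    [0,0,0],
  ],
  turn=[
    [0,0,0],
    [0,0,0],
    [0,0,0],
  ],
  jaw=[1,1,1],
)

```text
time_s: 11.5
tcp_pos: [0.5139, 0.1088, 0.1632]
eef_rot: [152.4, 0.1, -121.8]
contact_force: [5.5, -6.8, 12.8]
gripper_width: 0.0254
```

```bash
python3 look.py l8;python3 - <<'E'
import cv2,numpy as np
a=np.load("pics/l8_wrist.npz")["pixels"]; cv2.imwrite("pics/l8w.png",cv2.resize(a[180:300,240:400],None,fx=5,fy=5,interpolation=cv2.INTER_CUBIC)[:600])
E
```

```text
t 11.5 q [ 17.5  24.   -1.8 -20.8 -83.4 -43.4] F [ 5.5 -6.8 12.8] M [-1.76 -1.19  0.47] w 0.0254
TCP in face mm [ 0.2 -1.3 39.8] rot err deg [ 0.39 -0.01 -0.21]
tip in face [ -0.5  -1.3 -71.6]
side crop origin 243 213 scale 5
top crop origin 195 186 scale 5
```

View pics/l8w.png

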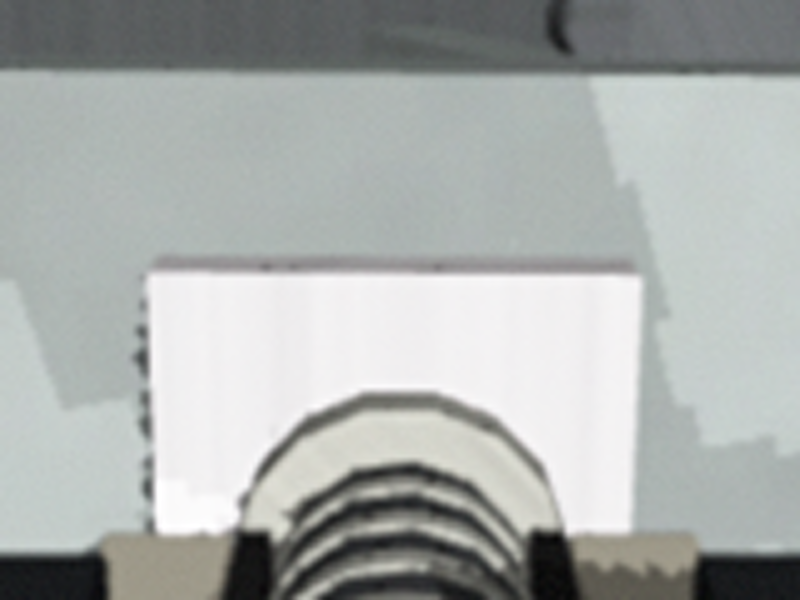

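apply_moves(
  slide=[
    [0,0,-0.015],
    [0,0,0],
    [0,0,0],
    [0,0,0],
    [0,0,0],
    [0,0,0],
  ],
  turn=[
    [0,0,0],
    [0,0,0],
    [0,0,0],
    [0,0,0],
    [0,0,0],
    [0,0,0],
  ],
  jaw=[1,0.3,0.3,0.3,0.3,0.3],
)

```text
time_s: 12.25
tcp_pos: [0.5125, 0.1096, 0.1614]
eef_rot: [152.1, -0.0, -121.9]
contact_force: [-0.8, 0.1, -1.0]
gripper_width: 0.0583
```

apply_moves(
  slide=[
    [0,0,-0.1],
    [0,0,-0.25],
    [0,0,-0.3],
    [0,0,-0.3],
    [0,0,-0.3],
    [0,0,-0.25],
    [0,0,0],
  ],
  turn=[
    [0,0,0],
    [0,0,0],
    [0,0,0],
    [0,0,0],
    [0,0,0],
    [0,0,0],
    [0,0,0],
  ],
  jaw=[0.3,0.3,0.3,0.3,0.3,0.3,0.3],
)

```text
time_s: 12.95
tcp_pos: [0.5745, 0.0712, 0.2977]
eef_rot: [152.4, 0.2, -121.9]
contact_force: [1.3, -0.1, 0.0]
gripper_width: 0.0618
```

```bash
python3 look.py l9
```

```text
t 12.95 q [  13.1   23.9   15.9  -19.6 -101.5  -45.6] F [ 1.3 -0.1  0. ] M [-0.84 -1.34 -0.05] w 0.0618
TCP in face mm [  0.4  -1.5 191.9] rot err deg [ 0.44 -0.11 -0.14]
tip in face [-0.4 -1.7 80.6]
side crop origin 243 213 scale 5
top crop origin 195 186 scale 5
```

View pics/l9_wrist.png

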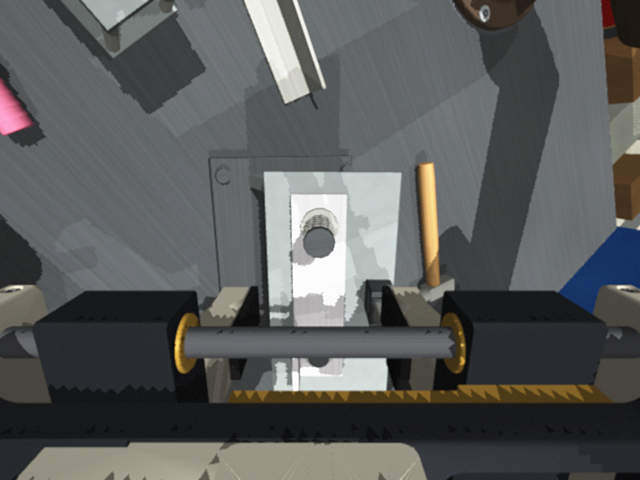

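View pics/l9_top.png

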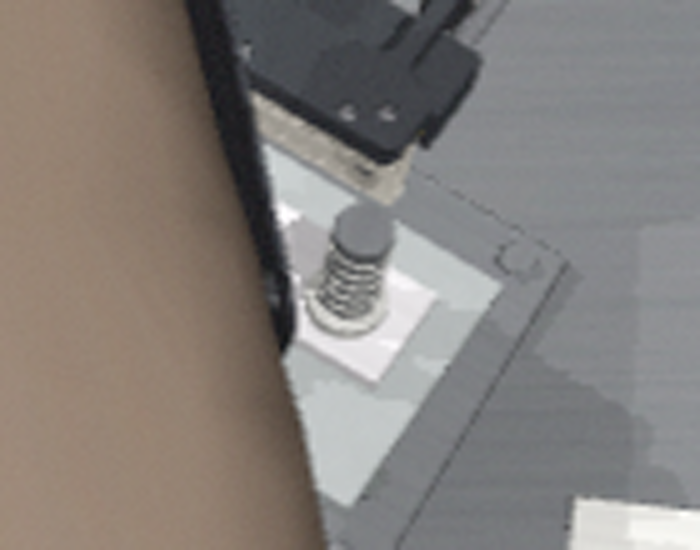

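View pics/l9_side.png

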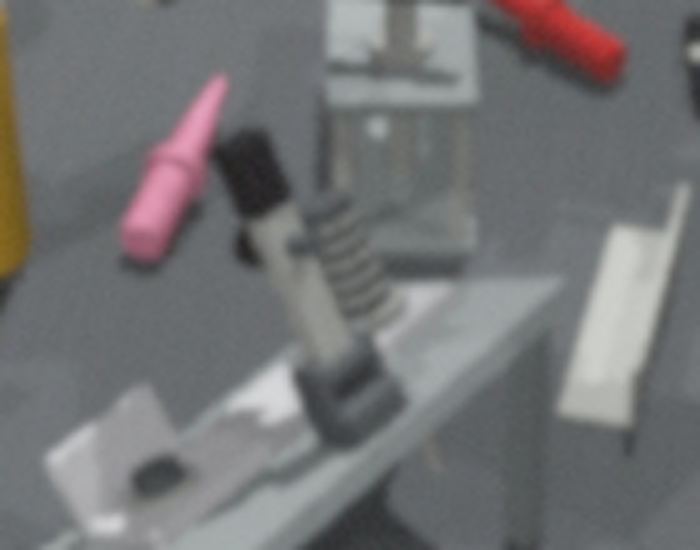

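Run:
```python
from tgt import *
s=load("pics/l9_side.npz"); w=load("pics/l9_wrist.npz"); t0=load("pics/top0.npz")
print("handle top",proj(w,T(0,0,71)),proj(s,T(0,0,71)))
print("hinge",proj(s,T(58,-75,30)),proj(t0,T(58,-75,30)))
for th in (1.3,1.4,1.5,1.6,1.7):
    q=T(58-91*np.cos(th),-75,30+91*np.sin(th)); e=T(58-108*np.cos(th),-75,30+108*np.sin(th)); print(th,np.round(proj(s,q),1),np.round(proj(s,e),1),"top",np.round(proj(t0,q),1),np.round(proj(t0,e),1))
```

```text
handle top (np.float64(318.7555652626524), np.float64(242.6621713930293)) (np.float64(306.07121282034217), np.float64(252.2961497391521))
hinge (np.float64(309.3612062377033), np.float64(285.52092453512347)) (np.float64(219.27347951536544), np.float64(242.94442990649284))
1.3 [285.2 249.2] [280.6 242.4] top [228.5 211.4] [230.4 205. ]
1.4 [287.6 248.2] [283.4 241.1] top [225.9 213.9] [227.3 208. ]
1.5 [290.2 247.5] [286.5 240.2] top [223.3 216.8] [224.1 211.4]
1.6 [293.  247.1] [289.9 239.7] top [220.5 220. ] [220.8 215.3]
1.7 [296.1 247.2] [293.5 239.7] top [217.7 223.6] [217.4 219.5]
```

Run:
```python
from tgt import *
p,R=rows(T(102,-75,194),RT,5)
p,R=rows(T(102,-75,114),RT,3,p,R)
```

```text
dist/row mm 25.047671731255846 deg/row 0.030469725403155117
{"slide": [[-0.148, 0.202, -0.014], [-0.148, 0.201, -0.014], [-0.148, 0.202, -0.014], [-0.147, 0.202, -0.013], [-0.148, 0.202, -0.014]], "turn": [[0.0, 0.0, 0.0], [-0.001, 0.0, 0.0], [0.0, 0.0, 0.001], [0.0, -0.001, 0.0], [0.0, 0.0, 0.0]]}
dist/row mm 26.667833683967693 deg/row 0.013532277336655537
{"slide": [[0.0, 0.0, 0.267], [0.0, 0.0, 0.266], [0.001, 0.0, 0.267]], "turn": [[0.0, 0.0, 0.0], [0.0, 0.0, 0.0], [0.0, 0.0, 0.0]]}
```

apply_moves(
  slide=[
    [-0.148,0.202,-0.014],
    [-0.148,0.202,-0.014],
    [-0.148,0.202,-0.014],
    [-0.148,0.202,-0.014],
    [-0.148,0.202,-0.014],
    [0,0,0],
    [0,0,0],
  ],
  turn=[
    [0,0,0],
    [0,0,0],
    [0,0,0],
    [0,0,0],
    [0,0,0],
    [0,0,0],
    [0,0,0],
  ],
  jaw=[1,1,1,1,1,1,1],
  newtons=20,
)

```text
time_s: 13.8
tcp_pos: [0.5377, 0.1811, 0.3471]
eef_rot: [152.1, -0.0, -121.8]
contact_force: [0.2, -0.7, 0.4]
gripper_width: 0.0107
```

```bash
python3 look.py m1
```

```text
t 13.8 q [  22.5   20.    17.5  -23.  -103.5  -56.6] F [ 0.2 -0.7  0.4] M [-0.78 -1.28  0.03] w 0.0107
TCP in face mm [102.6 -75.2 193.6] rot err deg [ 0.12  0.12 -0.16]
tip in face [102.4 -74.9  82.2]
side crop origin 243 213 scale 5
top crop origin 195 186 scale 5
```

View pics/m1_side.png

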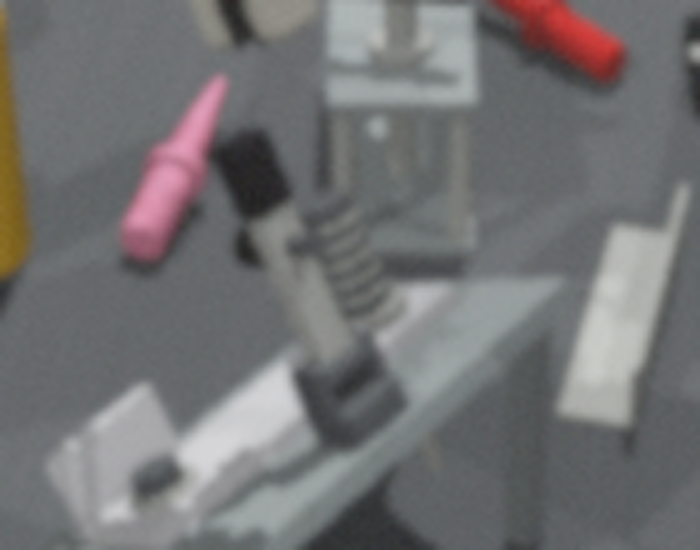

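View pics/m1_wrist.png

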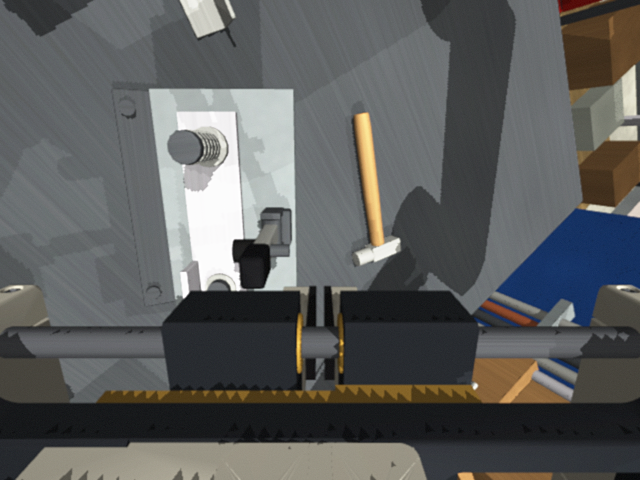

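Run:
```python
from tgt import *
w=load("pics/m1_wrist.npz")
for th in (1.4,1.5,1.6): print(th,proj(w,T(58-108*np.cos(th),-75,30+108*np.sin(th))))
import json
th=np.r_[np.linspace(1.5,0,13)]; rho=72+26*(1-th/1.5)
x=58-rho*np.cos(th)+8*np.sin(th)+21; z=30+rho*np.sin(th)+8*np.cos(th)+14
print(np.c_[th,x,z].round(1).tolist())
x=np.r_[102.5,x]; z=np.r_[114,z]
print([[0,round(a,3),round(-b,3)] for a,b in zip(np.diff(x)/100,np.diff(z)/100)])
```

```text
1.4 (np.float64(220.1686145306391), np.float64(271.94294406618246))
1.5 (np.float64(236.81503574915416), np.float64(272.7286020410427))
1.6 (np.float64(254.10377920518576), np.float64(272.89651936554884))
[[1.5, 81.9, 116.4], [1.4, 72.4, 118.3], [1.2, 62.5, 119.0], [1.1, 52.4, 118.3], [1.0, 42.1, 116.2], [0.9, 32.0, 112.7], [0.8, 22.3, 107.8], [0.6, 13.0, 101.5], [0.5, 4.4, 93.8], [0.4, -3.2, 85.0], [0.2, -9.8, 74.9], [0.1, -15.1, 63.9], [0.0, -19.0, 52.0]]
[[0, np.float64(-0.206), np.float64(-0.024)], [0, np.float64(-0.095), np.float64(-0.019)], [0, np.float64(-0.099), np.float64(-0.007)], [0, np.float64(-0.102), np.float64(0.007)], [0, np.float64(-0.102), np.float64(0.021)], [0, np.float64(-0.101), np.float64(0.035)], [0, np.float64(-0.098), np.float64(0.049)], [0, np.float64(-0.093), np.float64(0.063)], [0, np.float64(-0.086), np.float64(0.076)], [0, np.float64(-0.076), np.float64(0.089)], [0, np.float64(-0.066), np.float64(0.1)], [0, np.float64(-0.053), np.float64(0.11)], [0, np.float64(-0.039), np.float64(0.119)]]
```

apply_moves(
  slide=[
    [0,0,0.26],
    [0,0,0.27],
    [0,0,0.27],
    [0,0,0],
  ],
  turn=[
    [0,0,0],
    [0,0,0],
    [0,0,0],
    [0,0,0],
  ],
  jaw=[1,1,1,1],
)

```text
time_s: 14.35
tcp_pos: [0.5043, 0.2, 0.2735]
eef_rot: [151.9, -0.3, -121.9]
contact_force: [0.4, 0.2, -0.3]
gripper_width: 0.0003
```

apply_moves(
  slide=[
    [0,-0.1,-0.01],
    [0,-0.1,-0.015],
    [0,-0.1,-0.02],
    [0,-0.1,-0.01],
    [0,-0.1,0.01],
    [0,-0.1,0.02],
    [0,0,0],
  ],
  turn=[
    [0,0,0],
    [0,0,0],
    [0,0,0],
    [0,0,0],
    [0,0,0],
    [0,0,0],
    [0,0,0],
  ],
  jaw=[1,1,1,1,1,1,1],
)

```text
time_s: 15.05
tcp_pos: [0.5536, 0.1709, 0.2495]
eef_rot: [152.1, -0.1, -122.0]
contact_force: [-1.0, -1.1, 0.5]
gripper_width: 0.0004
```

```bash
python3 look.py m2
```

```text
t 15.05 q [ 21.3  24.1  10.8 -22.  -94.  -51.4] F [-1.  -1.1  0.5] M [-0.8  -1.34  0.01] w 0.0004
TCP in face mm [ 40.1 -74.9 116.3] rot err deg [ 0.14  0.09 -0.  ]
tip in face [ 39.8 -74.8   4.9]
side crop origin 243 213 scale 5
top crop origin 195 186 scale 5
```

View pics/m2_side.png

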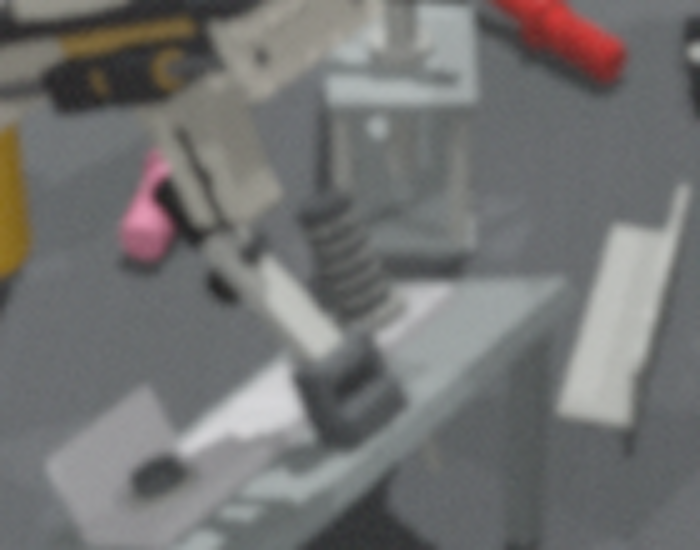

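apply_moves(
  slide=[
    [0,-0.09,0.035],
    [0,-0.1,0.05],
    [0,-0.09,0.06],
    [0,-0.085,0.075],
    [0,-0.075,0.09],
    [0,-0.065,0.1],
    [0,-0.05,0.1],
    [0,0,0],
  ],
  turn=[
    [0,0,0],
    [0,0,0],
    [0,0,0],
    [0,0,0],
    [0,0,0],
    [0,0,0],
    [0,0,0],
    [0,0,0],
  ],
  jaw=[1,1,1,1,1,1,1,1],
)

```text
time_s: 16.0
tcp_pos: [0.5736, 0.1582, 0.1777]
eef_rot: [152.1, -0.1, -121.9]
contact_force: [-0.2, -0.3, -1.0]
gripper_width: 0.0005
```

```bash
python3 look.py m3
```

```text
t 16.0 q [ 19.8  28.7   8.4 -21.5 -88.1 -47.5] F [-0.2 -0.3 -1. ] M [-0.73 -1.27  0.01] w 0.0005
TCP in face mm [-14.5 -74.8  64. ] rot err deg [ 0.07  0.14 -0.02]
tip in face [-14.7 -74.5 -47.4]
side crop origin 243 213 scale 5
top crop origin 195 186 scale 5
```

View pics/m3_side.png

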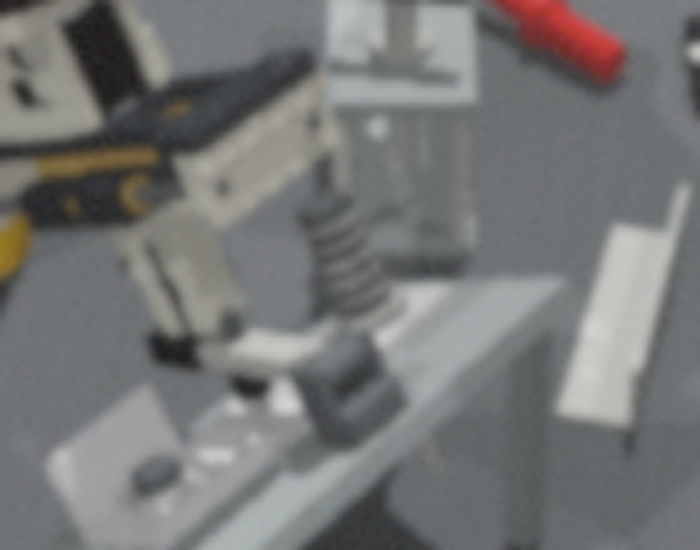

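apply_moves(
  slide=[
    [0,-0.03,0.05],
    [0,-0.02,0.04],
    [0,0,0.02],
    [0,0,0.01],
    [0,0,0],
  ],
  turn=[
    [0,0,0],
    [0,0,0],
    [0,0,0],
    [0,0,0],
    [0,0,0],
  ],
  jaw=[1,1,1,1,1],
)

```text
time_s: 16.65
tcp_pos: [0.5732, 0.159, 0.167]
eef_rot: [152.2, 0.0, -121.9]
contact_force: [1.4, -0.3, 0.8]
gripper_width: 0.0001
```

```bash
python3 look.py m4
```

```text
t 16.65 q [ 19.8  29.1   7.6 -21.5 -86.8 -47. ] F [ 1.4 -0.3  0.8] M [-0.71 -1.45 -0.07] w 0.0001
TCP in face mm [-18.9 -75.3  54.2] rot err deg [ 0.18  0.05 -0.1 ]
tip in face [-19.2 -75.2 -57.2]
side crop origin 243 213 scale 5
top crop origin 195 186 scale 5
```

View pics/m4_side.png

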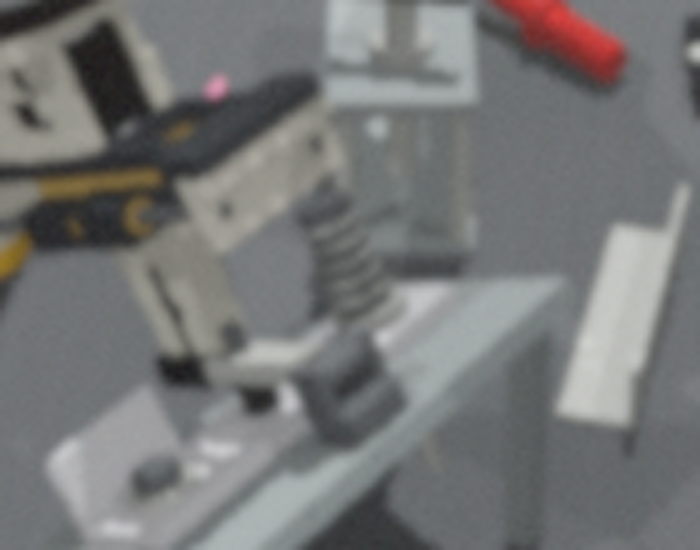

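apply_moves(
  slide=[
    [0,0,0.02],
    [0,0,0.02],
    [0,0,0],
  ],
  turn=[
    [0,0,0],
    [0,0,0],
    [0,0,0],
  ],
  jaw=[1,1,1],
)

```text
time_s: 17.1
tcp_pos: [0.5726, 0.1594, 0.1655]
eef_rot: [152.3, 0.1, -121.8]
contact_force: [2.7, -3.3, 11.8]
gripper_width: 0.0006
```

apply_moves(
  slide=[
    [0,0,0.02],
    [0,0,0.01],
    [0,0,0],
  ],
  turn=[
    [0,0,0],
    [0,0,0],
    [0,0,0],
  ],
  jaw=[1,1,1],
)

```text
time_s: 17.4
tcp_pos: [0.5725, 0.1594, 0.1653]
eef_rot: [152.5, 0.2, -121.8]
contact_force: [4.1, -5.9, 23.9]
gripper_width: 0.0004
```

```bash
python3 look.py m5
```

```text
t 17.4 q [ 20.   29.    7.2 -21.4 -86.2 -46.9] F [ 4.1 -5.9 23.9] M [-0.41  1.11  0.45] w 0.0004
TCP in face mm [-19.  -75.3  52.3] rot err deg [ 0.5  -0.06 -0.25]
tip in face [-19.9 -75.4 -59.1]
side crop origin 243 213 scale 5
top crop origin 195 186 scale 5
```

View pics/m5_side.png

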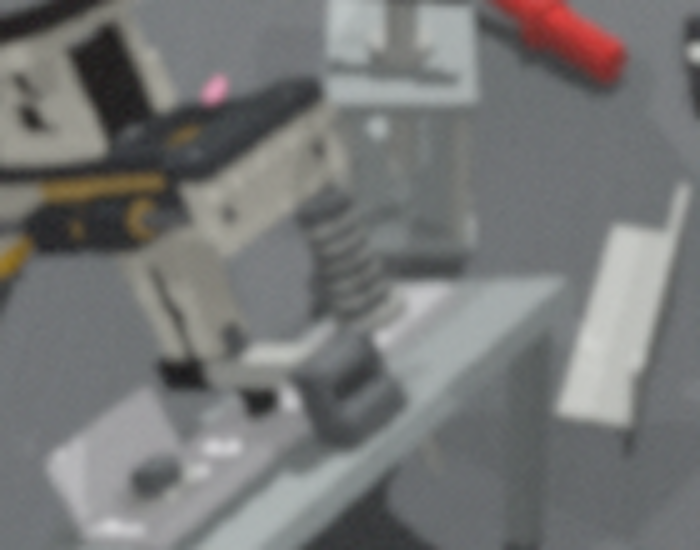

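apply_moves(
  slide=[
    [0,0,-0.06],
    [0,0,-0.15],
    [0,0,-0.3],
    [0,0,-0.3],
    [0,0,-0.3],
    [0,0,-0.3],
    [0,0,-0.2],
    [0,0,0],
  ],
  turn=[
    [0,0,0],
    [0,0,0],
    [0,0,0],
    [0,0,0],
    [0,0,0],
    [0,0,0],
    [0,0,0],
    [0,0,0],
  ],
  jaw=[1,1,1,1,1,1,1,1],
)

```text
time_s: 18.35
tcp_pos: [0.6354, 0.1204, 0.3052]
eef_rot: [152.3, 0.1, -121.9]
contact_force: [-0.2, 0.5, 0.0]
gripper_width: 0.0005
```

```bash
python3 look.py n1
python3 - <<'E'
from tgt import *
w=load("pics/n1_wrist.npz");s=load("pics/n1_side.npz")
print("handle top",proj(w,T(0,0,71)),proj(s,T(0,0,71)))
for th in (0,.1,.2): q=T(58-108*np.cos(th),-75,30+108*np.sin(th)); print(th,proj(w,q),proj(s,q))
P=cloud(s);
E
```

```text
t 18.35 q [  15.5   29.8   26.7  -20.9 -105.4  -49.7] F [-0.2  0.5  0. ] M [-0.77 -1.32 -0.01] w 0.0005
TCP in face mm [-18.7 -75.5 210.6] rot err deg [ 0.31 -0.07 -0.11]
tip in face [-19.3 -75.6  99.2]
side crop origin 243 213 scale 5
top crop origin 195 186 scale 5
handle top (np.float64(343.3865733916606), np.float64(145.20420605775652)) (np.float64(306.07121282034217), np.float64(252.2961497391521))
0 (np.float64(286.8574780807351), np.float64(226.2510137134899)) (np.float64(276.93088081106714), np.float64(285.47255554505995))
0.1 (np.float64(286.3549557302395), np.float64(228.93817709867182)) (np.float64(275.1413115141485), np.float64(281.34252167664783))
0.2 (np.float64(287.0234088351463), np.float64(231.77789729326614)) (np.float64(273.65941015003597), np.float64(277.2230107767922))
```

View pics/n1_side.png

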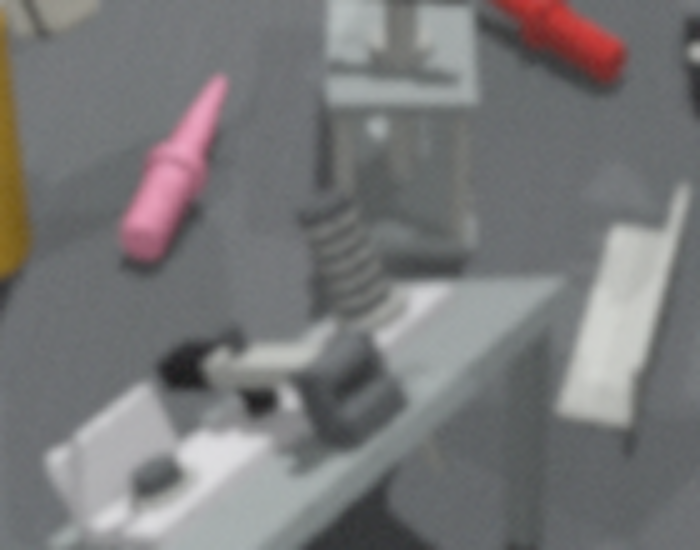

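View pics/n1_wrist.png

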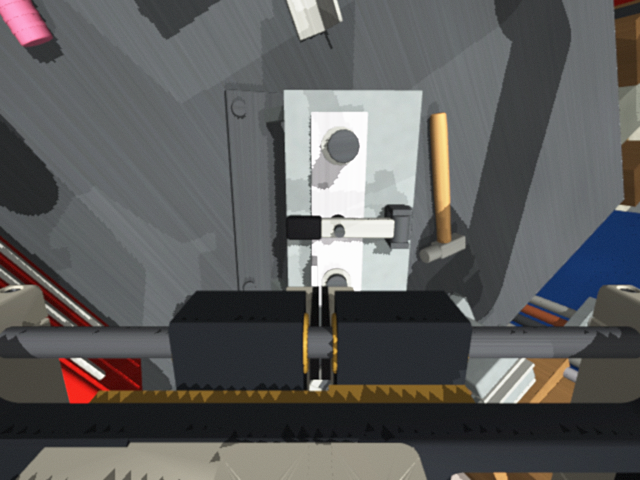

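View pics/n1_top.png

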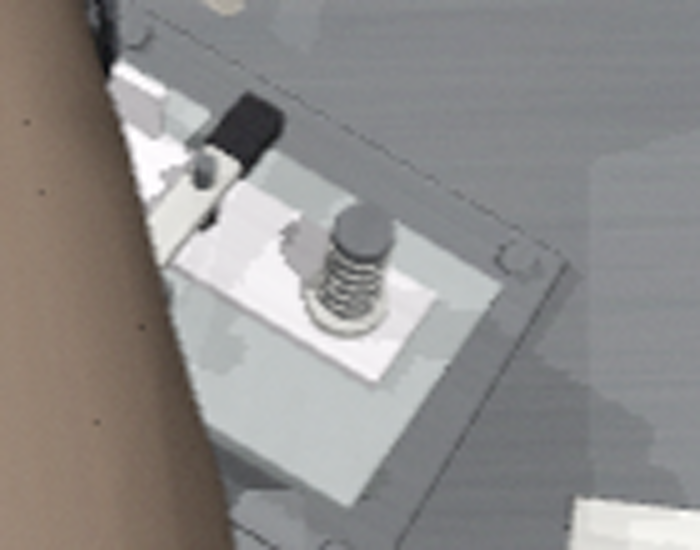

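Run:
```python
from tgt import *
w=load("pics/n1_wrist.npz"); F=(cloud(w)-O)@A*1000
def row(v,us): print(v,[F[v,u].round(1).tolist() for u in us])
row(227,(292,300,308,316)); row(227,(325,330,350,360,370,380)); row(130,(320,360)); row(200,(296,)); row(146,(338,343,348)); row(200,(340,355,300,385))
t=load("pics/n1_top.npz");t0=load("pics/top0.npz")
d=cv2.absdiff(t["pixels"],t0["pixels"]); cv2.imwrite("pics/full_top.png",t["pixels"])
P=F[222:233,290:318].reshape(-1,3);P=P[P[:,2]>20]; print("grip slope",np.polyfit(P[:,0],P[:,2],1))
P=F[222:233,346:378].reshape(-1,3); print("bar slope",np.polyfit(P[:,0],P[:,2],1))
P=F[215:240,312:366].reshape(-1,3)
```

```text
227 [[-44.3, -73.5, 39.2], [-36.9, -73.7, 38.5], [-29.4, -73.5, 39.2], [-21.9, -74.0, 37.0]]
227 [[-13.5, -74.1, 36.4], [-8.8, -73.8, 37.6], [10.1, -74.1, 36.2], [19.4, -74.0, 36.7], [28.9, -74.1, 35.9], [38.2, -74.0, 36.5]]
130 [[-18.4, 13.4, 8.9], [19.3, 13.5, 9.5]]
200 [[-42.8, -54.3, 1.0]]
146 [[-4.2, -0.6, 71.5], [-0.3, -0.6, 71.7], [3.6, -0.6, 71.3]]
200 [[1.7, -52.9, 9.3], [16.6, -52.7, 10.0], [-38.7, -54.3, 1.0], [48.2, -54.1, 0.7]]
grip slope [ 0.53565559 58.69017163]
bar slope [-4.55963660e-04  3.66744595e+01]
```

View pics/full_top.png

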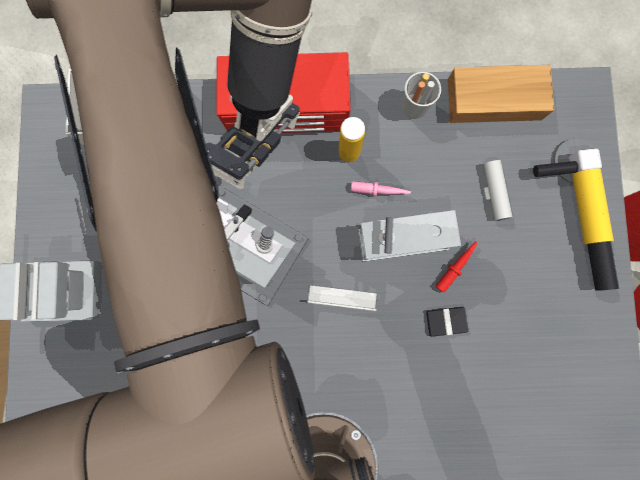

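```bash
python3 -c "
from plant import r
print(r.get_state()['time_s'],r.get_state()['qd'].round(2)); print(r.close_job())"
```

```text
18.5 [ 0.26  0.22 -0.68  0.11 -0.02 -0.11]
the job is handed in; nothing more can be done
None
```

I took the drift pin from the stand and drove it square through the bracket and jig face until its collar was down. I then released it, swung the hold-down arm fully down, backed the gripper clear and handed the job in at 18.5 s of the 58 s allowed. The hand-in gave no verdict.

**Pin:** The handle top measured within about 1 mm of the hole axis. It stood 70.5 mm above the face, against 71 mm when fully seated. The push met firm resistance when the collar landed.

**Bracket:** Its end edge looked parallel to the face edge in the wrist camera picture. I judged this by eye, not to a fraction of a degree.

**Hold-down arm:** The bar's top surface measured parallel to the face, about 36 mm above it, so the arm is fully down.

**Other things:** The T-handled pin, spray can, tube, angle iron and magnet look unmoved in the last top view. The arm hid the hammer and wrench from the top camera. The hammer looked in place in the wrist camera, but I did not re-check the wrench.

**Disagreements and surprises:**
- The side and top cameras differed by about 3–5 mm, so I used the wrist camera to place the holes.
- The red and pink look-alike pins, which were standing upright, were lying on the table in a picture taken as I came down over the stand. I felt no contact and did not aim near them, so I take it they fell over by themselves.

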